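# Clear the T-slot and feed the jig block to its stop

## Robot

A 7-joint arm with a two-finger parallel gripper is mounted at the origin on a cart in front of the work surface, level with it; the furniture and walls round the work are solid. World frame = base frame: x ahead of the robot, y to its left, z up, the work surface at z = 0. Lengths are in m, angles in degrees, forces in N, time in s.
With the tool pointing down it reaches from about 0.4 to 0.9 m from the base axis. Payload 5.5 kg.
Tool frame: the origin (TCP) lies midway between the tips of the shut fingers; the grasp point (between the pads) lies 19 mm behind it (arm.tcp_to_grasp is the distance from the TCP to the grasp point, in m); z points along the fingers, y is the direction in which the jaws open and shut (so a half turn about z gives the same grasp; the last joint's range is limited). The gripper opens to 85 mm and grips with 20 to 120 N. Pads are 22 mm wide; open, the fingers measure 114 mm over their backs; the gripper's body (76 mm by 85 mm) begins 54 mm behind the grasp point. The pads swing forward as they close: fully open they stand 13 mm farther back than shut.
Start: joints at [-53.56, 28.699, -24.465, 88.831, 12.651, 65.22, -12.049], TCP at [0.237, 0.605, 0.231] pointing down, gripper open.
Joint ranges: [-164.97, 164.97], [-17.58, 116.51], [-87.97, 89.64], [11.32, 138.91], [-80.73, 260.73], [10.89, 115.49], [-147.41, 147.41]. Speed limits (degrees/s): [147.25, 147.25, 180, 180, 180, 180, 180].

## Interface

Orientations are given as [roll, pitch, yaw] about the fixed x, y, z axes, in that order (R = Rz(yaw) Ry(pitch) Rx(roll)).
In Python, from station import arm gives the robot as it stands.
- The arm moves only by the tool send_rows, never from a script. Its argument "moves" is a list of rows, each an object with "grip": the closure, from -1 (fully open) to 1 (shut); "linear": the shift along the world's x, y, z in mm, a list of three; "roll": the turn about the world's z in degrees. A call has 1 to 20 rows; each row is the pose to reach, as a shift and turn from the pose commanded when the call began; what a row does not reach only later rows make up. A row lasts 1/10 s, in which the tool goes at most 50 mm and 8.59 degrees, less where a joint would pass 70% of its speed; a pose out of reach is approached as far as the arm can. A call with a gripper value outside its range is refused whole. The fingers move at their own pace and stop on an object; "newtons" is the grip in N (left out, the last holds). Time passes only in rows, so rows that repeat a pose let the fingers close. It gives the time, the measured TCP pose, the force and the opening at its end, in the units of the state.
- arm.get_obs(): the state, without advancing time (a new reading comes with each control period).
- arm.read_camera(name): name is "scene" or "top" or "wrist"; returns the picture (480x640x3 uint8, red, green, blue); there is no depth.
- arm.calibration(name): a dict with "intrinsics" (3x3 intrinsics, pixels), "rvec" (rotation vector, rad) and "tvec" (3), from world to camera coordinates, as OpenCV has them. Camera axes: x right, y down, z forward; pixel columns grow to the right and rows downward; lengths in m; the calibration is good to about 2 mm. A picture is of the moment at which its call begins: read the wrist's pose just before it. calibration takes no time and is no camera call; for the wrist camera it gives the pose at the moment of the call.
- arm.close_job(): hands the job in, once; it reports no verdict.
The state is a dict: "clock": time; "q": joint angles; "joint_velocities": joint speeds; "tau": joint torques, N m; "tcp_pos": TCP position; "orientation": TCP orientation; "wrist_force": force on the tool from outside, world axes, zero at the start; "moment": the same for the moment, N m; "finger_gap": finger opening in m.
Only numpy, scipy, OpenCV 4.12 (cv2) and the standard library are available. Lean on these libraries where they do the work, as an engineer would, in place of code of your own. Each camera call takes 0.05 s, during which the arm holds its last target. There are 200 camera calls.

## Task

Take the slot scraper from its V-blocks and with its blade drive the rusty broken T-nut, whose bent stud blocks the lane along the fence, out of the open end of the T-slot so that it drops flat into the chip tray. Then use the scraper as a push stick: press the aluminium jig block against the fence and feed it along, keeping it against the fence all the way, until it meets the stop. Never touch the T-nut or the jig block with the gripper (burrs), leave everything else undisturbed, and finally lay the scraper back in both V-blocks.

Things in the scene. Friction and masses are not known exactly. Their poses are not given: they have to be found in the camera images.
- fixture: Fixed iron set-up plate 280 x 130 mm on feet, flat top 55 mm above the bench. Origin on the bench below the plate's centre; x along the slot to its open end, z up. T-slot on y = +29 mm: mouth 18 mm wide from the top down to z = 39, undercut 32 mm wide below, floor at z = 27; open at x = 140, capped at x = -140 mm. Lane between slot and fence is plain; the dark hole marks are flush.
- slot_end (a point): Middle of the T-slot's open end, level with the plate's top: x = 140, y = 29, z = 55 mm in the fixture's frame, same axes. Pushed until the blade's end is some 12 mm past this end, the T-nut falls clear of the slot; short of that it may stay leaning on the slot's edge.
- stop_face (a point): Foot of the corner between fence and stop, on the plate's top: x = 118, y = -35, z = 55 mm in the fixture's frame, same axes. Fence: steel bar along the plate's whole far side; its guiding face looks to +y, its top is 30 mm above the plate. Stop: dark block on the fence, its face looks to -x, 14 mm wide in y, 38 mm high.
- chip_tray: Grey sheet tray fixed to the fixture, 132 x 112 mm, tucked under the plate at the slot's open end. Origin under its centre (fixture x = 190, y = 19 mm), same axes; floor 2.5 mm above the bench, rim 24 mm above it (below the slot floor), no wall on the plate's side; open from x = -50 to +63 mm.
- nut_mid (a point): Scrap caught in the slot: rusty T-nut 60 mm long, about 0.26 kg; foot 28 x 9 mm under the slot's lips, neck 15 mm wide, top 5 mm below the plate's top. It slides along the slot but cannot be lifted out. A 12 mm stud rises from its middle, bent over to the fence, 6 to 18 mm above the plate, reaching 40 mm sideways. Point: middle of its length and width, 11 mm above its underside; x lengthwise.
- block_mid (a point): Loose aluminium jig block 90 x 40 x 30 mm (length, width, height), about 0.29 kg, on the plate's top near the capped end, 2 to 9 mm off the fence and slightly askew. Point: its centre; x along its length towards the stop, z up.
- scraper_mid (a point): Loose straight slot scraper, 210 mm, 0.2 kg: round handle and shank of 18 mm diameter from 80 mm behind this point to 60 mm ahead, then a flat steel blade 14 mm wide, 6 mm thick. Point: on its axis, at the place to grip; x along the axis to the tip, z through the blade's thickness. It lies level, axis 36 mm above the bench; to reach into the slot it must slope 30 to 45 degrees, tip down.
- scraper_tip (a point): Middle of the scraper's blade end, 130 mm ahead of scraper_mid.
- v_block_a: Fixed ground steel V-block 55 x 50 x 40 mm under the scraper's handle. Origin: centre of its underside; x along its V groove to the other V-block, z up. Groove 36 mm wide, 17 mm deep. In its place the scraper's scraper_mid lies at x = 60 mm, y = 0, 36 mm above the bench, blade to +x.
- v_block_b: Fixed V-block like v_block_a, in line with it, 120 mm further along its x (65 mm free between the two).
- dust_brush: Bystander: dusting brush, 139 mm long, on the bench
- spanner_13: Bystander: open-ended spanner 154 mm long behind the fence
- oil_can: Bystander: small oil can with a thin spout, 151 mm high
- grease_tin: Bystander: round tin, 64 mm across, 40 mm high

How it is judged (in metres and radians):
On the way, in this order (a step that is already met when the one before it is completed fails the run):
1. the T-nut, pushed by the scraper, comes out of the slot's open end (x of nut_mid in the frame of fixture above 0.12 m and contact force between scraper and nut above 0.1 N).
2. the T-nut lies in the chip tray, clear of the slot (x of nut_mid in the frame of fixture between 0.15 and 0.25 m and height (world z) of nut_mid below 0.021 m), for 0.2 s.
3. the scraper pushes the jig block half-way along the fence, the block against the fence (x of block_mid in the frame of fixture above 0 m and y of block_mid in the frame of fixture below -0.0115 m and contact force between scraper and block above 0.1 N).
4. the jig block stands at the stop, against the fence (x of block_mid in the frame of fixture above 0.069 m and y of block_mid in the frame of fixture below -0.012 m and angle between the x axis of block_mid and the x axis of fixture, either way round below 0.05 rad), for 0.1 s.
At the end, for the whole second after the job is handed in: T-nut flat on the chip tray floor; jig block on the plate within 4 mm of the stop and 3 mm of the fence, parallel within 0.05 rad; scraper at rest in both V-blocks, its grip point within 20 mm of half-way between them, in line within 0.08 rad; all still (all of step 2 and all of step 4 and y of nut_mid in the frame of fixture between -0.036 and 0.074 m and x of block_mid in the frame of fixture below 0.076 m and z of block_mid in the frame of fixture below 0.073 m and x of scraper_mid in the frame of v_block_a between 0.04 and 0.08 m and height (world z) of scraper_mid between 0.032 and 0.04 m and angle between the x axis of scraper_mid and the x axis of v_block_a, either way round below 0.08 rad and linear speed of each of scraper, block, nut below 0.02 m/s); the robot touches nothing.
It fails at once if the gripper touches the T-nut (contact force between any of the arm, the fingers and nut above 0.5 N).
It fails at once if the gripper touches the jig block (contact force between any of the arm, the fingers and block above 0.5 N).
It fails at once if the jig block is off the fence (gap over 6 mm) on its way along it (x of block_mid in the frame of fixture above -0.045 m and y of block_mid in the frame of fixture above -0.009 m).
It fails at once if a bystander is disturbed (moved over 20 mm) (distance of any of dust_brush, spanner_13, oil_can, grease_tin from where it was at the start of the episode above 0.02 m).
It also fails if it takes over 58 s, if anything falls off the work surface, if the arm or the gripper's body presses on something with over 40 N, if the wrist force passes 120 N, or if a joint passes its speed limit or range.

## Working session

There is one attempt and no reset: what is moved stays moved. The work goes in short steps, Python scripts to look and compute and a tool call to move; the robot and the scene stay as the last step left them, time stands still between calls to the robot, and variables do not carry over. Pictures are saved under pics/ and viewed, about 8 in all and at most 12, crops included, and the job is handed in when it is done.

Besides the shell and the picture viewer there is one more tool, called after ">>>" as name(argument=value, ...) on one line, values as JSON. send_rows: Moves the arm, as the interface text tells. Its arguments: {"type":"object","properties":{"moves":{"type":"array"},"newtons":{"type":"number"}},"required":["moves"]}

```bash
ls; mkdir -p pics
python3 - <<'E'
from station import arm
import cv2,json
o=arm.get_obs();print({k:(v if not hasattr(v,'tolist') else v.tolist()) for k,v in o.items()}); print(arm.tcp_to_grasp)
for n in("scene","top"):
    cv2.imwrite(f"pics/{n}0.png",arm.read_camera(n)[:,:,::-1]); c=arm.calibration(n);print(n,c)
E
```

```text
pics
{'clock': 0.0, 'q': [-53.558371126472366, 28.75353397074994, -24.452370810847857, 88.88885236329104, 12.648648197677485, 65.2212766993232, -12.046862683590033], 'joint_velocities': [0.04747715168099453, 0.014703417675279716, 0.016304422631581276, 0.10720945774652293, -0.03352400505929723, -0.003449643629521004, 0.021643583398021908], 'tau': [0.001294871217396576, -56.953521966934204, -5.816104710102081, -28.093063831329346, 0.010580933885648847, 0.012022219598293304, 1.1368043999482325e-05], 'tcp_pos': [0.23655668614944353, 0.6046969490902485, 0.23027987725841312], 'orientation': [-179.88926430566187, -0.005284011848803314, 158.64186956185574], 'wrist_force': [0.2246690726070914, -1.0430401484895615, -0.29863867880789663], 'moment': [0.04425667276992291, -0.002586227429430591, -0.020916957027992483], 'finger_gap': 0.085377522167213}
0.0187
scene {'intrinsics': array([[536.14974246,   0.        , 315.33404294],
       [  0.        , 536.14974246, 239.06301562],
       [  0.        ,   0.        ,   1.        ]]), 'rvec': array([ 2.03712349, -0.68713544,  0.37911962]), 'tvec': array([-0.37329035,  0.34282645,  0.56513424])}
top {'intrinsics': array([[451.14082984,   0.        , 317.65334073],
       [  0.        , 451.14082984, 246.08408108],
       [  0.        ,   0.        ,   1.        ]]), 'rvec': array([ 2.138858  , -2.19567517,  0.09387349]), 'tvec': array([0.20085337, 0.61400218, 0.86286726])}
```

View pics/scene0.png

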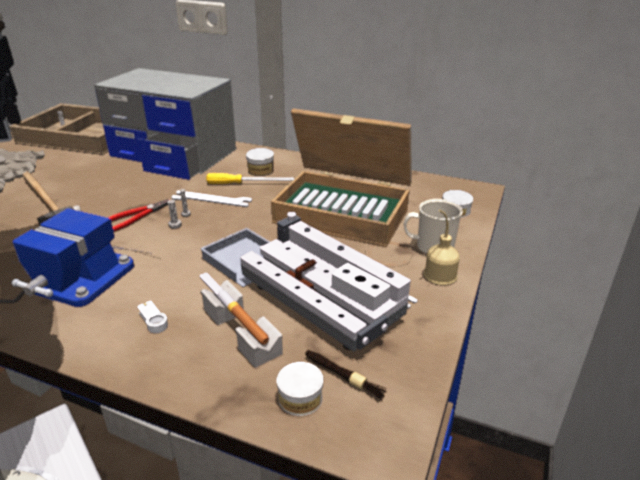

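View pics/top0.png

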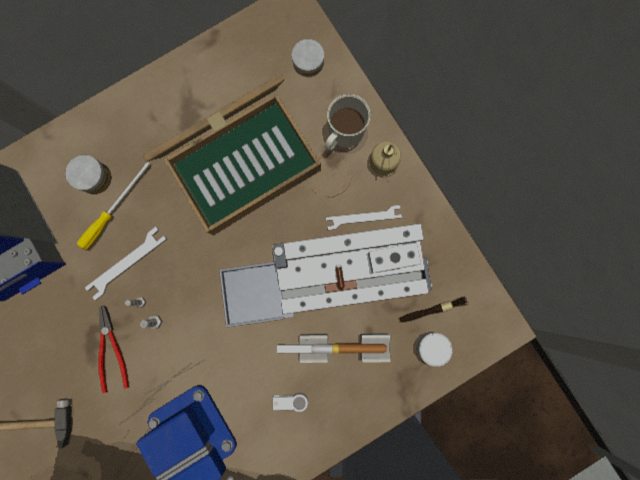

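Run:
```python
import cv2
i=cv2.imread("pics/top0.png")[215:375,215:475]
cv2.imwrite("pics/crop1.png",cv2.resize(i,None,fx=3,fy=3,interpolation=cv2.INTER_CUBIC))
```

```text
(no output)
```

View pics/crop1.png

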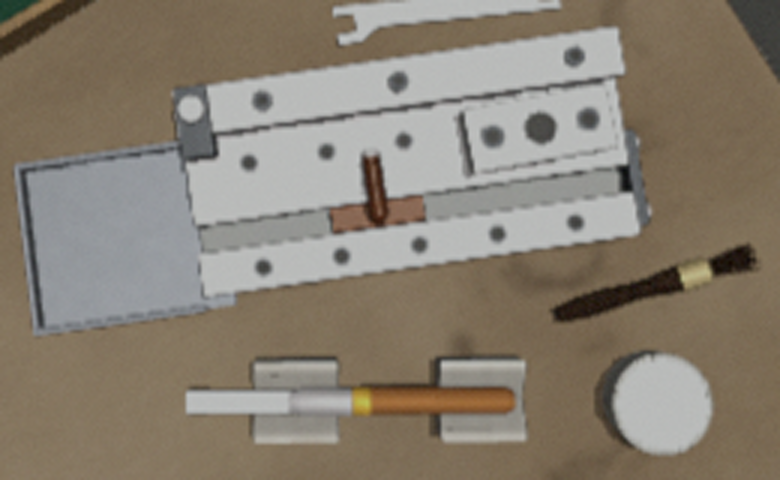

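```bash
cat > h.py <<'E'
import numpy as np,cv2
from scipy.optimize import least_squares
from station import arm
def cam(n):
    c=arm.calibration(n);return c["intrinsics"],np.array(c["rvec"],float),np.array(c["tvec"],float)
def unproj(n,uv,z):
    K,r,t=cam(n);R=cv2.Rodrigues(r)[0];C=-R.T@t
    d=np.c_[np.atleast_2d(uv),np.ones(len(np.atleast_2d(uv)))]@np.linalg.inv(K).T@R
    return C+d*((np.asarray(z)-C[2])/d[:,2])[:,None]
def proj(n,P):
    K,r,t=cam(n);return cv2.projectPoints(np.asarray(P,float).reshape(-1,3),r,t,K,None)[0][:,0]
def F2W(f,p):  # fixture frame -> world, f=(x,y,yaw)
    p=np.atleast_2d(np.asarray(p,float));c,s=np.cos(f[2]),np.sin(f[2])
    return np.c_[f[0]+c*p[:,0]-s*p[:,1],f[1]+s*p[:,0]+c*p[:,1],p[:,2]]
def W2F(f,w):
    w=np.atleast_2d(w);c,s=np.cos(f[2]),np.sin(f[2]);d=w[:,:2]-f[:2]
    return np.c_[c*d[:,0]+s*d[:,1],-s*d[:,0]+c*d[:,1],w[:,2]]
E
python3 - <<'E'
from h import *
np.set_printoptions(precision=4,suppress=True)
c2=lambda a:215+np.array(a,float)/3-1/3
px=c2([(203,296),(640,236),(199,227),(203,252),(625,75),(620,28)])
F=np.array([(140,65,55),(-140,65,55),(140,20,55),(140,38,55),(-140,-35,85),(-140,-65,85)])/1e3
w=unproj("top",px,F[:,2])
r=least_squares(lambda f:(F2W(f,F)-w)[:,:2].ravel(),[w[:,0].mean(),w[:,1].mean(),np.arctan2(*(w[0]-w[1])[[1,0]])])
f=r.x;print(f,np.degrees(f[2]));print((W2F(f,w)-F)*1e3)
np.save("f.npy",f)
s=unproj("top",c2([(187,402),(516,401),(295,400),(482,400)]),[.036,.036,.04,.04]);print("scr",s,np.linalg.norm(s[0]-s[1]),W2F(f,s)*1e3)
d=s[0]-s[1];print(np.degrees(np.arctan2(d[1],d[0])))
print("blk",W2F(f,unproj("top",c2([(465,112),(612,80),(620,150),(472,175)]),[.085]*4))*1e3)
print("nut",W2F(f,unproj("top",c2([(330,218),(425,210)]),[.05]*2))*1e3)
print(W2F(f,[[.2366,.6047,.23],[0,0,0]]))
o=[(-140,65,55),(140,65,55),(140,20,55),(-140,20,55),(118,-35,55),(118,-35,93),(-140,-35,85),(127,29,27)]
p=proj("scene",F2W(f,np.array(o)/1e3));q=proj("scene",s);i=cv2.imread("pics/scene0.png")
for u in np.r_[p,q]: cv2.circle(i,tuple(int(round(v)) for v in u),1,(0,255,0),-1)
cv2.imwrite("pics/chk.png",cv2.resize(i[190:380,190:430],None,fx=3,fy=3))
E
```

```text
[0.5701 0.1218 1.6824] 96.39695283401633
[[ 1.1259 -0.3797  0.    ]
 [ 1.5352  0.0704  0.    ]
 [-1.9811  1.1312  0.    ]
 [-2.4592 -0.8409  0.    ]
 [ 1.6911 -0.2745 -0.    ]
 [ 0.0882  0.2935 -0.    ]]
scr [[0.422  0.2681 0.036 ]
 [0.4175 0.057  0.036 ]
 [0.4221 0.1986 0.04  ]
 [0.4192 0.0792 0.04  ]] 0.21113828506328747 [[161.8601 130.8747  36.    ]
 [-47.415  158.8625  36.    ]
 [ 92.7478 138.5415  40.    ]
 [-25.556  154.7245  40.    ]]
88.77960566930358
blk [[ -36.9211  -26.1765   85.    ]
 [-129.8648  -33.3086   85.    ]
 [-127.877    10.1847   85.    ]
 [ -35.4309   12.8959   85.    ]]
nut [[54.5985 26.8797 50.    ]
 [-6.3203 30.1557 50.    ]]
[[ 0.517   0.2776  0.23  ]
 [-0.0576  0.5801  0.    ]]
```

View pics/chk.png

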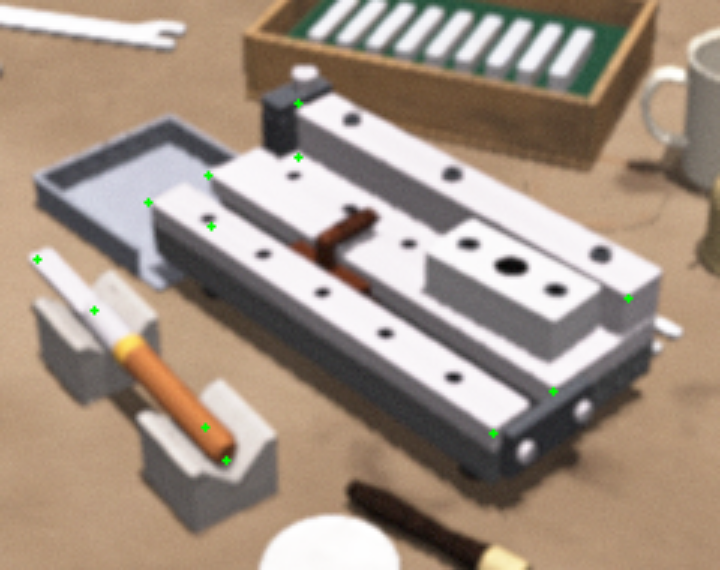

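>>> send_rows(moves=[{"grip": -1, "linear": [15, -40, 0], "roll": -7}, {"grip": -1, "linear": [30, -80, 0], "roll": -14}, {"grip": -1, "linear": [46, -120, 0], "roll": -21}, {"grip": -1, "linear": [61, -160, 0], "roll": -28}, {"grip": -1, "linear": [76, -200, 0], "roll": -35}, {"grip": -1, "linear": [91, -240, 0], "roll": -42}, {"grip": -1, "linear": [107, -280, 0], "roll": -49}, {"grip": -1, "linear": [122, -320, 0], "roll": -56}, {"grip": -1, "linear": [137, -360, 0], "roll": -63}, {"grip": -1, "linear": [152, -400, 0], "roll": -70}, {"grip": -1, "linear": [168, -440, -20], "roll": -70}, {"grip": -1, "linear": [183, -477, -40], "roll": -70}, {"grip": -1, "linear": [183, -477, -80], "roll": -70}, {"grip": -1, "linear": [183, -477, -80], "roll": -70}, {"grip": -1, "linear": [183, -477, -80], "roll": -70}])

```text
clock: 1.6
tcp_pos: [0.4188, 0.1287, 0.1512]
orientation: [-179.9, 0.0, 88.7]
wrist_force: [-0.5, 0.3, 0.5]
finger_gap: 0.0857
```

Run:
```python
from h import *
np.set_printoptions(precision=4,suppress=True)
o=arm.get_obs();print(o["tcp_pos"],o["orientation"],o["q"])
c=arm.calibration("wrist");i=arm.read_camera("wrist")[:,:,::-1].copy()
P=[(.4198,.128,.045),(.4205,.198,.036),(.4221,.268,.036),(.4198,.138,.045)]
for u in proj("wrist",P): print(u);cv2.circle(i,tuple(int(v) for v in u),3,(0,255,0),-1)
cv2.imwrite("pics/w1.png",i)
```

```text
[0.4188 0.1287 0.1512] [-179.8534    0.0333   88.6888] [-20.7489  11.8286   0.187  122.8845  -0.0872  45.4354 -21.8157]
[320.2271 238.378 ]
[319.0733 138.5023]
[319.1593  23.3192]
[319.936  225.2692]
```

View pics/w1.png

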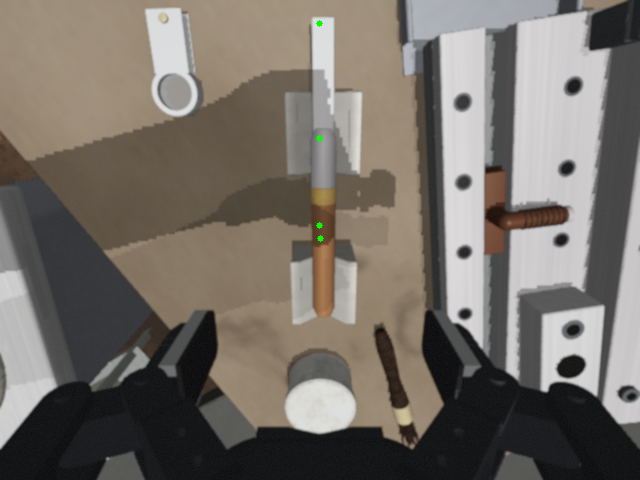

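Run:
```python
from h import *
np.set_printoptions(precision=4,suppress=True)
print(unproj("wrist",[(321,17),(323,316),(322,200)],[.039,.036,.045]))
print(unproj("wrist",[(323,172),(324,241),(323,92),(323,322),(286,92),(361,92)],[.04]*6))
f=np.load("f.npy")
print(W2F(f,unproj("wrist",[(486,254),(487,170),(485,100),(520,100),(519,294),(596,288)],[.05,.05,.055,.055,.085,.085]))*1e3)
print(W2F(f,unproj("wrist",[(440,40),(489,30)],[.055,.055]))*1e3)
print(proj("wrist",[(.4198,.138,.036)]))
```

```text
[[0.4233 0.2708 0.039 ]
 [0.4206 0.058  0.036 ]
 [0.4217 0.1566 0.045 ]]
[[0.4228 0.1755 0.04  ]
 [0.4226 0.1242 0.04  ]
 [0.4237 0.2276 0.04  ]
 [0.4205 0.0548 0.04  ]
 [0.3995 0.2281 0.04  ]
 [0.4487 0.227  0.04  ]]
[[ -3.4595  30.3877  50.    ]
 [ 57.7291  30.5992  50.    ]
 [102.4854  34.6951  55.    ]
 [ 99.5879  13.1222  55.    ]
 [-18.7586  24.1777  85.    ]
 [-21.0131 -24.8853  85.    ]]
[[139.5403  61.5595  55.    ]
 [140.9585  32.8885  55.    ]]
[[319.91   221.8516]]
```

>>> send_rows(moves=[{"grip": -1, "linear": [3, 1, -40], "roll": 0}, {"grip": -1, "linear": [3, 1, -80], "roll": 0}, {"grip": -1, "linear": [3, 1, -110], "roll": 0}, {"grip": -1, "linear": [3, 1, -134], "roll": 0}, {"grip": -1, "linear": [3, 1, -134], "roll": 0}, {"grip": 0.2, "linear": [3, 1, -134], "roll": 0}, {"grip": 1, "linear": [3, 1, -134], "roll": 0}, {"grip": 1, "linear": [3, 1, -134], "roll": 0}, {"grip": 1, "linear": [3, 1, -134], "roll": 0}, {"grip": 1, "linear": [3, 1, -134], "roll": 0}, {"grip": 1, "linear": [3, 1, -134], "roll": 0}, {"grip": 1, "linear": [3, 1, -134], "roll": 0}, {"grip": 1, "linear": [3, 1, -134], "roll": 0}], newtons=40)

```text
clock: 2.95
tcp_pos: [0.4214, 0.1296, 0.0181]
orientation: [-179.9, 0.0, 88.7]
wrist_force: [-5.8, -0.1, 12.0]
finger_gap: 0.0166
```

>>> send_rows(moves=[{"grip": 1, "linear": [0, 0, 40], "roll": 0}, {"grip": 1, "linear": [0, 0, 80], "roll": 0}, {"grip": 1, "linear": [0, 0, 120], "roll": 0}, {"grip": 1, "linear": [0, -10, 150], "roll": 0}, {"grip": 1, "linear": [20, -40, 150], "roll": 1}, {"grip": 1, "linear": [45, -70, 150], "roll": 2}, {"grip": 1, "linear": [70, -100, 150], "roll": 3}, {"grip": 1, "linear": [95, -130, 150], "roll": 4}, {"grip": 1, "linear": [120, -160, 150], "roll": 5}, {"grip": 1, "linear": [145, -190, 150], "roll": 6}, {"grip": 1, "linear": [170, -220, 150], "roll": 7}, {"grip": 1, "linear": [195, -255, 150], "roll": 7.7}, {"grip": 1, "linear": [231, -295, 150], "roll": 7.7}, {"grip": 1, "linear": [231, -295, 150], "roll": 7.7}, {"grip": 1, "linear": [231, -295, 150], "roll": 7.7}])

```text
clock: 4.45
tcp_pos: [0.6531, -0.1677, 0.1662]
orientation: [-179.9, 0.0, 96.2]
wrist_force: [-0.3, 0.3, -2.0]
finger_gap: 0.0164
```

Run:
```python
from h import *
np.set_printoptions(precision=4,suppress=True)
f=np.load("f.npy")
o=arm.get_obs();print(o["tcp_pos"],o["orientation"],o["q"],W2F(f,o["tcp_pos"]))
a=arm.read_camera("scene")[:,:,::-1][130:430,200:600];b=arm.read_camera("wrist")[:,:,::-1]
cv2.imwrite("pics/p5.png",np.vstack([cv2.resize(a,(400,300)),cv2.resize(b,(400,300))]))
```

```text
[ 0.6531 -0.1677  0.1662] [-179.8987    0.0112   96.1635] [ 6.9355 32.8495  7.3994 89.0752 -4.6494 58.4696 21.7671] [[-0.297  -0.0503  0.1662]]
```

View pics/p5.png

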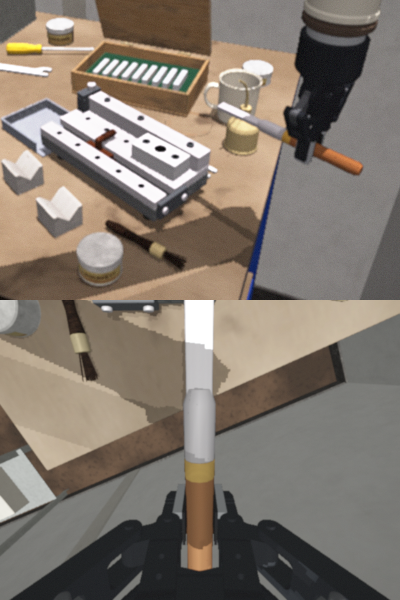

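>>> send_rows(moves=[{"grip": 1, "linear": [0, 0, -40], "roll": 0.2}, {"grip": 1, "linear": [0, 0, -80], "roll": 0.2}, {"grip": 1, "linear": [0, 0, -113], "roll": 0.2}, {"grip": 1, "linear": [0, 0, -113], "roll": 0.2}, {"grip": 1, "linear": [-1, 10, -113], "roll": 0.2}, {"grip": 1, "linear": [-2, 15, -113], "roll": 0.2}, {"grip": 1, "linear": [-2, 18, -113], "roll": 0.2}, {"grip": 1, "linear": [-2.3, 20, -113], "roll": 0.2}, {"grip": 1, "linear": [-2.3, 20, -113], "roll": 0.2}], newtons=20)

```text
clock: 5.45
tcp_pos: [0.6531, -0.1484, 0.0572]
orientation: [179.7, 0.2, 96.5]
wrist_force: [0.9, -5.5, -2.3]
finger_gap: 0.0166
```

>>> send_rows(moves=[{"grip": 1, "linear": [-0.3, 3, 0], "roll": 0}, {"grip": 1, "linear": [-0.6, 6, 0], "roll": 0}, {"grip": 1, "linear": [-0.6, 6, 0], "roll": 0}])

```text
clock: 5.75
tcp_pos: [0.6528, -0.1484, 0.0578]
orientation: [179.7, 0.6, 96.3]
wrist_force: [0.8, -13.5, -0.8]
finger_gap: 0.0165
```

>>> send_rows(moves=[{"grip": 1, "linear": [-0.3, 4, 6], "roll": 0}, {"grip": 1, "linear": [-0.5, 5, 12], "roll": 0}, {"grip": 1, "linear": [-0.5, 5, 18], "roll": 0}, {"grip": 1, "linear": [-0.6, 6, 24], "roll": 0}, {"grip": 1, "linear": [-0.8, 8, 30], "roll": 0}, {"grip": 1, "linear": [-0.9, 9, 36], "roll": 0}])

```text
clock: 6.35
tcp_pos: [0.6514, -0.1378, 0.0938]
orientation: [179.7, 0.5, 96.3]
wrist_force: [-0.1, -7.8, -1.0]
finger_gap: 0.0166
```

Run:
```python
from h import *
a=arm.read_camera("scene")[:,:,::-1][210:330,370:530]
cv2.imwrite("pics/p6.png",cv2.resize(a,None,fx=4,fy=4))
```

```text
(no output)
```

View pics/p6.png

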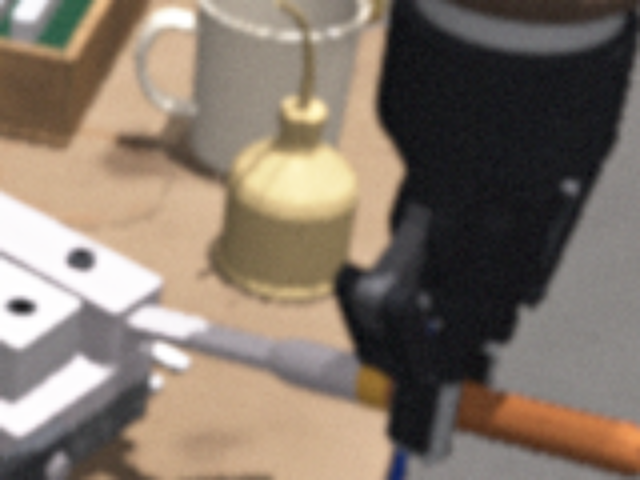

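Run:
```python
from h import *
f=np.load("f.npy")
o=arm.get_obs();g=W2F(f,o["tcp_pos"])[0]+[0,0,.0187];print(g)
for th in (0,10,15,20):
  t=np.radians(th);P=g+np.array([[.14*np.cos(t),0,-.14*np.sin(t)],[.07*np.cos(t),0,-.07*np.sin(t)],[-.07*np.cos(t),0,.07*np.sin(t)],[.0,0,0]])
  print(th,P[0],((proj("scene",F2W(f,P))-[370,210])*4).round().tolist())
print(((proj("scene",F2W(f,[[-.14,-.05,.085],[-.14,-.05,.072],[-.14,-.035,.085]]))-[370,210])*4).round())
```

```text
[-0.26665025 -0.05236437  0.11344559]
0 [-0.12665025 -0.05236437  0.11344559] [[121.0, 224.0], [271.0, 302.0], [626.0, 487.0], [438.0, 389.0]]
10 [-0.12877716 -0.05236437  0.08913485] [[121.0, 277.0], [270.0, 330.0], [630.0, 457.0], [438.0, 389.0]]
15 [-0.13142063 -0.05236437  0.07721092] [[124.0, 304.0], [271.0, 344.0], [630.0, 441.0], [438.0, 389.0]]
20 [-0.13509328 -0.05236437  0.06556277] [[128.0, 332.0], [273.0, 359.0], [629.0, 425.0], [438.0, 389.0]]
[[139. 300.]
 [136. 327.]
 [114. 316.]]
```

>>> send_rows(moves=[{"grip": 1, "linear": [-0.3, 3, 7], "roll": 0}, {"grip": 1, "linear": [-0.6, 5.5, 14], "roll": 0}, {"grip": 1, "linear": [-1, 9, 21], "roll": 0}, {"grip": 1, "linear": [-1.3, 12, 27], "roll": 0}, {"grip": 1, "linear": [-1.7, 15, 33], "roll": 0}, {"grip": 1, "linear": [-2, 18, 38], "roll": 0}, {"grip": 1, "linear": [-2.5, 22, 43], "roll": 0}, {"grip": 1, "linear": [-3, 26, 48], "roll": 0}, {"grip": 1, "linear": [-3, 26, 48], "roll": 0}])

```text
clock: 7.3
tcp_pos: [0.6481, -0.1064, 0.1413]
orientation: [179.8, 0.2, 96.5]
wrist_force: [-0.2, -5.7, -0.2]
finger_gap: 0.0163
```

Run:
```python
from h import *
f=np.load("f.npy")
o=arm.get_obs();g=W2F(f,o["tcp_pos"])[0]+[0,0,.0187];print(g,o["tcp_pos"],o["orientation"])
a=arm.read_camera("scene")[:,:,::-1][170:330,370:530]
cv2.imwrite("pics/p7.png",cv2.resize(a,None,fx=3.5,fy=3.5))
for L in(.135,.14):
 for th in (30,35,40):
  t=np.radians(th);P=g+np.array([[L*np.cos(t),0,-L*np.sin(t)],[-(.21-L)*np.cos(t),0,(.21-L)*np.sin(t)],[.0,0,0]])
  print(th,P[0],((proj("scene",F2W(f,P))-[370,170])*3.5).round().tolist())
```

```text
[-0.23555628 -0.05214849  0.1600069 ] [ 0.6481416  -0.10643564  0.1413069 ] [179.77970285   0.19181248  96.52944311]
30 [-0.11864286 -0.05214849  0.0925069 ] [[88.0, 367.0], [502.0, 343.0], [333.0, 353.0]]
35 [-0.12497076 -0.05214849  0.08257408] [[98.0, 391.0], [496.0, 326.0], [333.0, 353.0]]
40 [-0.13214028 -0.05214849  0.07323057] [[108.0, 414.0], [489.0, 310.0], [333.0, 353.0]]
30 [-0.11431273 -0.05214849  0.0900069 ] [[80.0, 367.0], [490.0, 343.0], [333.0, 353.0]]
35 [-0.120875   -0.05214849  0.0797062 ] [[90.0, 392.0], [484.0, 328.0], [333.0, 353.0]]
40 [-0.12831006 -0.05214849  0.07001664] [[101.0, 416.0], [477.0, 313.0], [333.0, 353.0]]
```

View pics/p7.png

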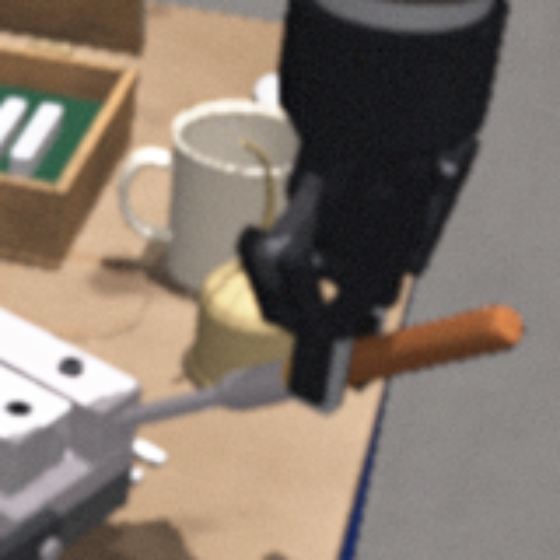

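```bash
cat >> h.py <<'E'
def fitscr(f,tip,tail,g,n="scene"):  # grip point g (fixture), returns lever L, slope deg, yaw offset fixed 0
    def P(v):
        t=v[1];u=np.array([np.cos(t),0,-np.sin(t)]);return np.array([g+v[0]*u,g-(.21-v[0])*u])
    r=least_squares(lambda v:(proj(n,F2W(f,P(v)))-np.array([tip,tail])).ravel(),[.13,.65])
    return r.x[0],np.degrees(r.x[1]),r.fun,P(r.x)
E
python3 - <<'E'
from h import *
f=np.load("f.npy");o=arm.get_obs();g=W2F(f,o["tcp_pos"])[0]+[0,0,.0187]
p=lambda a:np.array(a)/3.5+[370,170]
print(fitscr(f,p((127,418)),p((514,325)),g))
E
```

```text
(np.float64(0.1254036006972834), np.float64(38.97861660719645), array([-1.9231354 , -3.15451814, -0.43207206, -4.61417703]), array([[-0.13831499, -0.05195715,  0.08074163],
       [-0.30156495, -0.05195715,  0.212838  ]]))
```

>>> send_rows(moves=[{"grip": 1, "linear": [0, -2, 0], "roll": 0}, {"grip": 1, "linear": [1, -10, 0], "roll": 0}, {"grip": 1, "linear": [1, -10, 30], "roll": 0}, {"grip": 1, "linear": [1, -10, 60], "roll": 0}, {"grip": 1, "linear": [-20, 10, 60], "roll": 0}, {"grip": 1, "linear": [-40, 35, 60], "roll": 0}, {"grip": 1, "linear": [-60, 60, 60], "roll": 0}, {"grip": 1, "linear": [-80, 80, 60], "roll": 0}, {"grip": 1, "linear": [-92, 93, 60], "roll": 0}, {"grip": 1, "linear": [-92, 93, 60], "roll": 0}, {"grip": 1, "linear": [-92, 93, 60], "roll": 0}], newtons=110)

```text
clock: 8.45
tcp_pos: [0.5553, -0.0111, 0.1988]
orientation: [179.9, -0.0, 96.6]
wrist_force: [0.6, -0.4, -1.5]
finger_gap: 0.0147
```

Run:
```python
from h import *
f=np.load("f.npy")
o=arm.get_obs();g=W2F(f,o["tcp_pos"])[0]+[0,0,.0187];print(g,o["tcp_pos"],o["orientation"],o["wrist_force"])
a=arm.read_camera("scene")[:,:,::-1][140:330,230:430]
c=arm.calibration("wrist");b=arm.read_camera("wrist")[:,:,::-1]
cv2.imwrite("pics/w8.png",b);cv2.imwrite("pics/s8.png",a)
cv2.imwrite("pics/p8.png",np.hstack([cv2.resize(a,(400,380)),cv2.resize(b[:,160:500],(400,565))[:380]]) if 0 else np.hstack([cv2.resize(a,(420,399)),b[0:399,150:530]]))
t=np.radians(39.5);L=.127
print("wristpix->", proj("wrist",F2W(f,[g+[L*np.cos(t),0,-L*np.sin(t)]]))-[150-420,0])
print("pred nut rear/slot edges", proj("wrist",F2W(f,[[-.005,.0365,.05],[-.005,.0215,.05],[-.1,.02,.055],[-.1,.038,.055],[.0,.02,.055],[0,.038,.055]]))-[150-420,0])
```

```text
[-0.13047118  0.02951196  0.21748872] [ 0.55528142 -0.01110309  0.19878872] [ 1.79941497e+02 -2.55046644e-02  9.66122408e+01] [ 0.62107407 -0.39442539 -1.52367172]
wristpix-> [[590.36111969  83.25740834]]
pred nut rear/slot edges [[580.36356802  52.76072713]
 [601.02004521  52.80550173]
 [601.63919772 184.35025446]
 [579.08507959 184.31521856]
 [603.44940556  43.75527008]
 [578.04506685  43.69913002]]
```

View pics/p8.png

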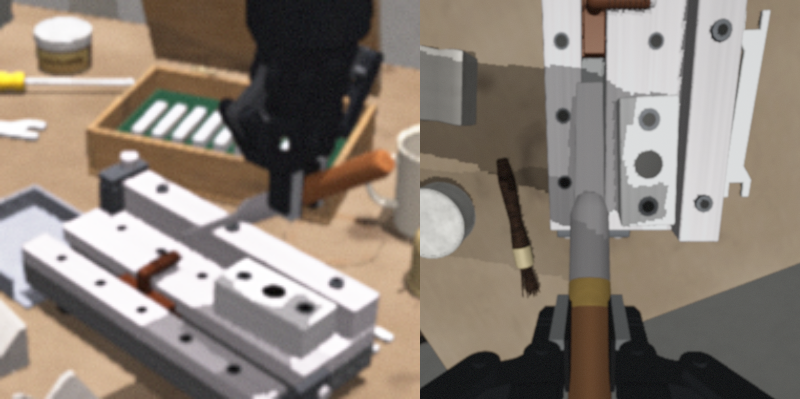

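Run:
```python
import cv2,numpy as np
b=cv2.imread("pics/w8.png")
g=cv2.cvtColor(b,cv2.COLOR_BGR2GRAY).astype(int)
for r in (10,30,50,58,62,66,70,74,78,84,90,110,140,180): print(r,g[r,294:348].tolist())
```

```text
10 [215, 216, 216, 216, 214, 212, 212, 212, 214, 215, 215, 214, 214, 213, 212, 203, 173, 120, 72, 60, 74, 83, 76, 51, 29, 23, 24, 24, 28, 25, 25, 25, 25, 30, 24, 23, 33, 40, 41, 45, 43, 52, 73, 100, 120, 130, 128, 118, 109, 106, 101, 106, 110, 118]
30 [217, 218, 218, 218, 217, 215, 214, 214, 216, 216, 216, 216, 215, 215, 215, 207, 183, 137, 99, 77, 83, 106, 115, 118, 117, 116, 116, 115, 116, 115, 117, 116, 116, 116, 117, 116, 118, 117, 115, 104, 77, 78, 126, 176, 205, 213, 214, 212, 213, 213, 213, 212, 212, 212]
50 [208, 214, 217, 219, 219, 217, 216, 216, 217, 218, 219, 218, 217, 217, 215, 210, 187, 143, 114, 105, 99, 112, 122, 123, 121, 122, 121, 122, 121, 121, 123, 122, 122, 122, 122, 122, 122, 121, 121, 107, 75, 79, 132, 183, 209, 215, 216, 214, 214, 214, 213, 212, 213, 215]
58 [218, 218, 220, 219, 220, 218, 217, 216, 217, 218, 219, 219, 217, 217, 216, 211, 189, 138, 94, 96, 105, 106, 105, 110, 114, 117, 118, 114, 113, 110, 112, 111, 112, 111, 112, 115, 119, 117, 104, 79, 65, 90, 146, 192, 212, 216, 216, 215, 215, 214, 214, 213, 214, 215]
62 [218, 218, 220, 219, 220, 218, 218, 217
[... 1927 characters left out ...]
 134, 133, 134, 133, 133, 132, 133, 132, 132, 133, 133, 131, 132, 132, 132, 131, 129, 113, 89, 78, 95, 121, 138, 144, 145, 144, 143, 137, 126, 116, 107, 95, 83]
140 [146, 144, 145, 139, 128, 121, 120, 120, 119, 119, 115, 115, 124, 131, 133, 134, 134, 133, 133, 134, 135, 133, 135, 133, 134, 135, 132, 135, 134, 134, 133, 132, 134, 133, 134, 134, 134, 133, 127, 110, 92, 103, 128, 142, 145, 146, 147, 145, 146, 142, 133, 120, 108, 91]
180 [18, 16, 18, 20, 25, 45, 66, 92, 112, 119, 121, 123, 128, 131, 133, 135, 133, 133, 133, 134, 134, 134, 134, 135, 134, 134, 135, 133, 135, 133, 133, 134, 134, 134, 134, 133, 134, 132, 128, 116, 105, 117, 136, 146, 148, 150, 150, 149, 146, 137, 124, 119, 115, 104]
```

Run:
```python
from h import *
np.set_printoptions(precision=4,suppress=True)
f=np.load("f.npy")
print(arm.calibration("wrist")["intrinsics"][0,2])
U=unproj("wrist",[(323.3,78),(318.9,83),(323.8,30),(310.7,78),(335.9,78),(323,59.5)],[.055,.136,.055,.055,.055,.05]);print(W2F(f,U)*1e3)
```

```text
319.28801973824113
[[-22.2452  27.0725  55.    ]
 [-32.2941  30.2759 136.    ]
 [  8.5779  26.8873  55.    ]
 [-22.2624  36.2509  55.    ]
 [-22.228   17.8935  55.    ]
 [ -9.3988  27.3018  50.    ]]
```

>>> send_rows(moves=[{"grip": 1, "linear": [3.2, 0.4, 0], "roll": 0}, {"grip": 1, "linear": [3.2, 0.4, -30], "roll": 0}, {"grip": 1, "linear": [3.2, 0.4, -60], "roll": 0}, {"grip": 1, "linear": [3.2, 0.4, -80], "roll": 0}, {"grip": 1, "linear": [3.2, 0.4, -90], "roll": 0}, {"grip": 1, "linear": [3.2, 0.4, -96], "roll": 0}, {"grip": 1, "linear": [3.2, 0.4, -96], "roll": 0}, {"grip": 1, "linear": [3.2, 0.4, -96], "roll": 0}])

```text
clock: 9.35
tcp_pos: [0.559, -0.0114, 0.1032]
orientation: [179.9, 0.0, 96.5]
wrist_force: [-0.6, 0.2, -2.3]
finger_gap: 0.0147
```

Run:
```python
from h import *
f=np.load("f.npy");f[:2]+=F2W([0,0,f[2]],[[0,-.002,0]])[0,:2];np.save("f.npy",f)
o=arm.get_obs();g=W2F(f,o["tcp_pos"])[0];print(g,o["wrist_force"],o["orientation"])
a=arm.read_camera("scene")[:,:,::-1][190:350,240:430]
b=arm.read_camera("wrist")[:,:,::-1];cv2.imwrite("pics/w9.png",b)
cv2.imwrite("pics/p9.png",np.hstack([cv2.resize(a,None,fx=2.5,fy=2.5),b[0:400,190:490]]))
```

```text
[-0.13116158  0.02781703  0.10318473] [-0.56723026  0.22065893 -2.33595793] [1.79908669e+02 7.31003734e-03 9.65299362e+01]
```

View pics/p9.png

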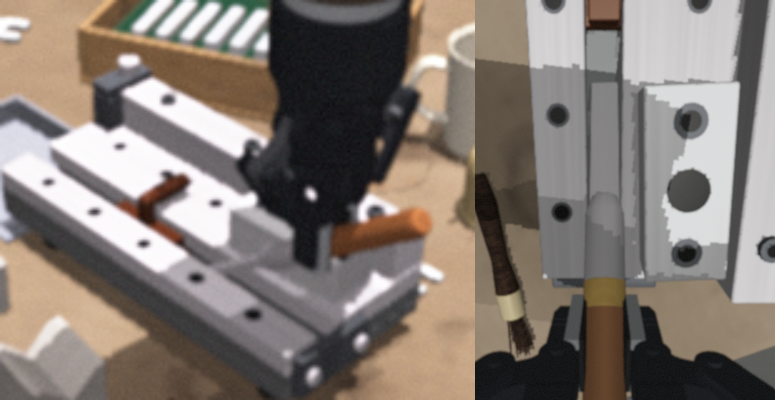

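>>> send_rows(moves=[{"grip": 1, "linear": [0, 0, -3], "roll": 0}, {"grip": 1, "linear": [0, 0, -5], "roll": 0}, {"grip": 1, "linear": [0, 0, -5], "roll": 0}])

```text
clock: 9.75
tcp_pos: [0.5579, -0.0112, 0.0972]
orientation: [-180.0, -0.0, 96.5]
wrist_force: [0.5, -0.1, -2.1]
finger_gap: 0.0147
```

>>> send_rows(moves=[{"grip": 1, "linear": [0, 0, -2], "roll": 0}, {"grip": 1, "linear": [0, 0, -4], "roll": 0}, {"grip": 1, "linear": [0, 0, -4], "roll": 0}])

```text
clock: 10.05
tcp_pos: [0.5584, -0.0118, 0.0934]
orientation: [180.0, 0.0, 96.5]
wrist_force: [-0.5, -1.8, 1.2]
finger_gap: 0.0147
```

>>> send_rows(moves=[{"grip": 1, "linear": [0, 0, 9], "roll": 0}, {"grip": 1, "linear": [-1.1, 9.9, 9], "roll": 0}, {"grip": 1, "linear": [-2.3, 19.9, 9], "roll": 0}, {"grip": 1, "linear": [-3.4, 29.8, 9], "roll": 0}, {"grip": 1, "linear": [-4.5, 39.7, 9], "roll": 0}, {"grip": 1, "linear": [-5.7, 49.7, 9], "roll": 0}, {"grip": 1, "linear": [-6.8, 59.6, 9], "roll": 0}, {"grip": 1, "linear": [-6.8, 59.6, 9], "roll": 0}])

```text
clock: 10.85
tcp_pos: [0.5509, 0.0512, 0.1021]
orientation: [-180.0, -0.1, 96.7]
wrist_force: [1.1, -0.5, -2.6]
finger_gap: 0.0149
```

Run:
```python
from h import *
np.set_printoptions(precision=4,suppress=True)
f=np.load("f.npy")
o=arm.get_obs();g=W2F(f,o["tcp_pos"])[0];print(g,o["wrist_force"],o["orientation"])
b=arm.read_camera("wrist")[:,:,::-1];s=arm.read_camera("scene")[:,:,::-1]
h=cv2.cvtColor(b,cv2.COLOR_BGR2HSV);m=((h[...,0]<12)|(h[...,0]>172))&(h[...,1]>110)&(h[...,2]>40);m[200:]=0
ys,xs=np.where(m);print(xs.min(),xs.max(),ys.min(),ys.max(),len(xs))
print(W2F(f,unproj("wrist",[(320,ys.max())],[.05])))
cv2.imwrite("pics/p10.png",np.hstack([cv2.resize(s[190:350,240:430],None,fx=2.5,fy=2.5),b[0:400,190:490]]))
```

```text
[-0.0681  0.029   0.1021] [ 1.0778 -0.5279 -2.6347] [-179.9835   -0.0887   96.7051]
305 408 0 81 1637
[[0.0299 0.03   0.05  ]]
```

View pics/p10.png

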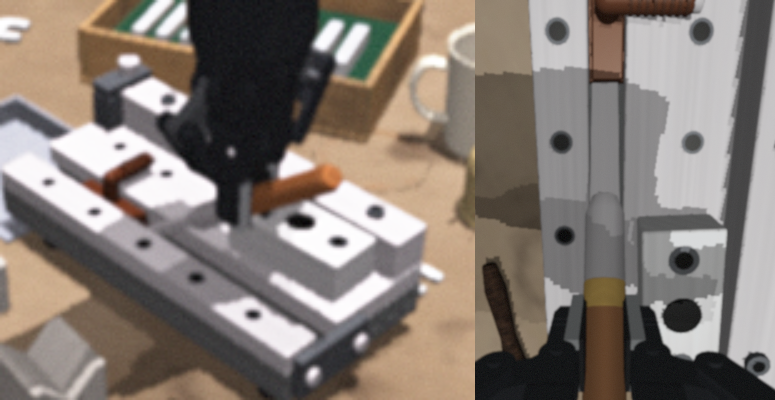

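>>> send_rows(moves=[{"grip": 1, "linear": [-1.1, 9.9, 0], "roll": 0}, {"grip": 1, "linear": [-2.3, 19.9, 0], "roll": 0}, {"grip": 1, "linear": [-3.4, 29.8, 0], "roll": 0}, {"grip": 1, "linear": [-4.5, 39.7, 0], "roll": 0}, {"grip": 1, "linear": [-5.7, 49.7, 0], "roll": 0}, {"grip": 1, "linear": [-6.8, 59.6, 0], "roll": 0}, {"grip": 1, "linear": [-7.7, 67.6, 0], "roll": 0}, {"grip": 1, "linear": [-8.6, 75.5, 0], "roll": 0}, {"grip": 1, "linear": [-9.5, 83.5, 0], "roll": 0}, {"grip": 1, "linear": [-10.4, 91.4, 0], "roll": 0}, {"grip": 1, "linear": [-11.3, 99.4, 0], "roll": 0}, {"grip": 1, "linear": [-12.2, 107.3, 0], "roll": 0}, {"grip": 1, "linear": [-13.1, 115.3, 0], "roll": 0}, {"grip": 1, "linear": [-14, 123.2, 0], "roll": 0}, {"grip": 1, "linear": [-14.5, 127.2, 0], "roll": 0}, {"grip": 1, "linear": [-14.5, 127.2, 0], "roll": 0}, {"grip": 1, "linear": [-14.5, 127.2, 0], "roll": 0}])

```text
clock: 12.65
tcp_pos: [0.5365, 0.1757, 0.1021]
orientation: [-180.0, 0.0, 96.6]
wrist_force: [0.3, -1.3, -2.1]
finger_gap: 0.0148
```

Run:
```python
from h import *
np.set_printoptions(precision=4,suppress=True)
f=np.load("f.npy")
o=arm.get_obs();g=W2F(f,o["tcp_pos"])[0];print(g,o["wrist_force"],o["orientation"])
b=arm.read_camera("top")[:,:,::-1];s=arm.read_camera("scene")[:,:,::-1]
cv2.imwrite("pics/p11.png",np.hstack([cv2.resize(s[190:350,190:430],None,fx=1.66,fy=2),cv2.resize(b[220:345,205:445],None,fx=1.66,fy=2)]) if 0 else np.vstack([cv2.resize(s[190:310,190:430],None,fx=2.4,fy=2.4),cv2.resize(b[225:345,205:445],None,fx=2.4,fy=2.4)]))
```

```text
[0.0573 0.0294 0.1021] [ 0.2657 -1.2833 -2.0662] [-179.9695    0.0012   96.5695]
```

View pics/p11.png

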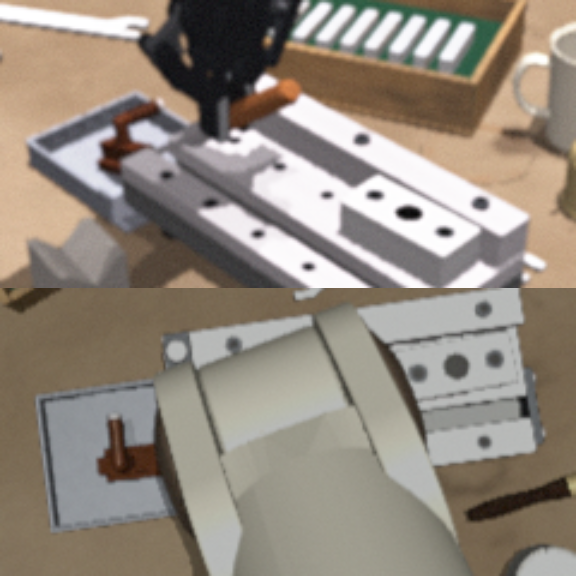

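Run:
```python
from h import *
np.set_printoptions(precision=4,suppress=True)
f=np.load("f.npy")
q=lambda x,y:(205+x/2.4,225+(y-288)/2.4)
for z in(.012,.026,.05): print(z,W2F(f,unproj("top",[q(98,466),q(155,447),q(155,478),q(116,455)],[z]*4))*1e3)
p=lambda x,y:(190+x/2.4,190+y/2.4)
# predicted flat nut (centre x=xc): corners in scene/top
for xc in(.185,.19,.195,.2):
  P=np.array([[xc+.03,.029,.0025],[xc-.03,.029,.0025],[xc,.029,.026],[xc,.029,.045],[xc,-.011,.04]])
  print(xc,((proj("scene",F2W(f,P))-190)*2.4).round().tolist(),((proj("top",F2W(f,P))-[205,225])*2.4+[0,288]).round().tolist())
```

```text
0.012 [[214.0525  30.4702  12.    ]
 [164.8756  21.3379  12.    ]
 [168.1333  46.8313  12.    ]
 [198.0228  23.4694  12.    ]]
0.026 [[211.6631  30.503   26.    ]
 [163.2445  21.5116  26.    ]
 [166.4519  46.6119  26.    ]
 [195.8806  23.6102  26.    ]]
0.05 [[207.5671  30.5594  50.    ]
 [160.4483  21.8093  50.    ]
 [163.5697  46.2358  50.    ]
 [192.2083  23.8516  50.    ]]
0.185 [[105.0, 161.0], [150.0, 191.0], [125.0, 151.0], [123.0, 131.0], [163.0, 118.0]] [[99.0, 464.0], [169.0, 454.0], [130.0, 460.0], [127.0, 460.0], [121.0, 411.0]]
0.19 [[101.0, 158.0], [146.0, 188.0], [121.0, 149.0], [119.0, 128.0], [159.0, 115.0]] [[93.0, 465.0], [163.0, 455.0], [124.0, 461.0], [120.0, 461.0], [115.0, 412.0]]
0.195 [[98.0, 156.0], [142.0, 186.0], [117.0, 146.0], [115.0, 126.0], [156.0, 113.0]] [[87.0, 466.0], [157.0, 456.0], [118.0, 461.0], [114.0, 462.0], [109.0, 413.0]]
0.2 [[94.0, 153.0], [138.0, 183.0], [114.0, 144.0], [112.0, 124.0], [152.0, 111.0]] [[81.0, 467.0], [151.0, 457.0], [112.0, 462.0], [108.0, 463.0], [103.0, 413.0]]
```

>>> send_rows(moves=[{"grip": 1, "linear": [-0.6, 5, 0], "roll": 0}, {"grip": 1, "linear": [-1.1, 10, 0], "roll": 0}, {"grip": 1, "linear": [-1.1, 10, 0], "roll": 0}, {"grip": 1, "linear": [-1.1, 10, 0], "roll": 0}])

```text
clock: 13.15
tcp_pos: [0.5356, 0.186, 0.1023]
orientation: [180.0, -0.0, 96.6]
wrist_force: [-0.3, -0.4, -1.5]
finger_gap: 0.0145
```

```bash
cat >> h.py <<'E'
def redmask(img,box):  # img BGR, box x0,y0,x1,y1
    h=cv2.cvtColor(img,cv2.COLOR_BGR2HSV);m=(((h[...,0]<12)|(h[...,0]>172))&(h[...,1]>90)&(h[...,2]>25)).astype(np.uint8)
    k=np.zeros_like(m);x0,y0,x1,y1=box;k[y0:y1,x0:x1]=1;return m*k
def show(m):
    ys,xs=np.where(m);
    for r in m[ys.min():ys.max()+1,xs.min():xs.max()+1]: print(''.join('.#'[v] for v in r))
    print("x0,y0",xs.min(),ys.min())
E
python3 - <<'E'
from h import *
b=arm.read_camera("top")[:,:,::-1];s=arm.read_camera("scene")[:,:,::-1]
print(arm.get_obs()["wrist_force"])
show(redmask(b,(222,265,285,330)));show(redmask(s,(205,220,275,285)))
cv2.imwrite("pics/t12.png",b);cv2.imwrite("pics/s12.png",s)
E
```

```text
[-0.3528916   0.15458292 -1.85980093]
......###............
......#####..........
......#####..........
......#####..........
......####...........
......#####..........
......#####..........
......#.#.#..........
......#####..........
......##.###.........
.......#####.........
......#########.###..
...######.#.##.###...
...########.#.#.##...
..#.#.######.###.#...
..####..#.##..#.##...
###############..##..
####.###.##...#####..
###..########.##.###.
#######.###########..
###.###.#.####.######
#######...##.##..###.
...#########.##.###.#
....##############...
....#####............
x0,y0 241 281
.......................###.
....................#######
...................########
.................##########
...............############
.............###########...
...........##########......
..........#########........
..........#######..........
..........#####............
.........#####.............
....########...............
..############.............
..############.............
..############.............
...######.####.............
...############............
..##############...........
.##############............
#############..............
##########.................
##########.................
.#########.................
..#########................
....#######................
......#####................
.......####................
........###................
..........#................
x0,y0 229 236
```

>>> send_rows(moves=[{"grip": 1, "linear": [0, 0, 30], "roll": 0}, {"grip": 1, "linear": [0, 0, 60], "roll": 0}, {"grip": 1, "linear": [5, -50, 65], "roll": 0}, {"grip": 1, "linear": [10, -95, 65], "roll": 0}, {"grip": 1, "linear": [15, -142, 65], "roll": 0}, {"grip": 1, "linear": [20, -190, 65], "roll": 0}, {"grip": 1, "linear": [25, -237, 65], "roll": 0}, {"grip": 1, "linear": [25, -237, 65], "roll": 0}, {"grip": 1, "linear": [25, -237, 65], "roll": 0}])

```text
clock: 14.15
tcp_pos: [0.5607, -0.0531, 0.1674]
orientation: [180.0, -0.0, 96.3]
wrist_force: [0.1, 0.7, -1.1]
finger_gap: 0.0147
```

Run:
```python
from h import *
np.set_printoptions(precision=4,suppress=True)
f=np.load("f.npy");o=arm.get_obs();print(W2F(f,o["tcp_pos"]),o["tcp_pos"],o["orientation"])
b=arm.read_camera("top")[:,:,::-1];s=arm.read_camera("scene")[:,:,::-1];w=arm.read_camera("wrist")[:,:,::-1]
show(redmask(b,(222,265,295,330)));show(redmask(s,(205,220,275,285)))
cv2.imwrite("pics/t13.png",b);cv2.imwrite("pics/s13.png",s);cv2.imwrite("pics/w13.png",w)
for xc in(.19,.195,.2):
  P=np.array([[xc+.03,.029,.0025],[xc-.03,.029,.0025],[xc+.03,.043,.0025],[xc-.03,.043,.0025],[xc,.029,.026],[xc,.029,.045],[xc,-.011,.0485]])
  print(xc,proj("scene",F2W(f,P)).round(1).tolist(),proj("top",F2W(f,P)).round(1).tolist())
```

```text
[[-0.1728  0.0308  0.1674]] [ 0.5607 -0.0531  0.1674] [179.9857  -0.0064  96.312 ]
.........####.................
........###.#.................
.........##.##................
.........#####................
.........####.................
.........#.###................
.........#.###................
.........#.###................
.........##...................
..........##.#................
..........##.##........##.###.
..........#############.#####.
........####.####.#.#.#####.#.
.######..######.#..####...##..
#####.##.###.######..#.######.
#.##..##.###.########.####..#.
##.#####.######.######.#..##.#
########.##.###..####..######.
#.######.#######...###########
##.###.#..##########..######..
.##.####.#####.#.###..########
#####...##.##.########.#.###..
#.#.##########..###.########..
.#########.#.##.#.##..........
..#.###..######...............
..####........................
x0,y0 244 280
.......................###.
....................#######
...................########
.................##########
...............############
.............##########....
...........##########......
.
[... 621 characters left out ...]
229 236
0.19 [[232.2, 255.9], [250.9, 268.5], [226.3, 258.6], [245.0, 271.4], [240.4, 251.9], [239.7, 243.5], [256.2, 234.4]] [[243.6, 298.7], [273.0, 294.7], [244.5, 305.7], [273.9, 301.6], [256.6, 296.9], [255.2, 297.1], [252.4, 276.4]]
0.195 [[230.7, 254.9], [249.3, 267.4], [224.9, 257.6], [243.4, 270.3], [238.9, 250.9], [238.1, 242.5], [254.6, 233.4]] [[241.2, 299.1], [270.6, 295.0], [242.0, 306.0], [271.4, 301.9], [254.1, 297.2], [252.6, 297.4], [249.8, 276.8]]
0.2 [[229.2, 253.9], [247.7, 266.3], [223.4, 256.6], [241.8, 269.2], [237.3, 249.9], [236.5, 241.5], [253.0, 232.5]] [[238.7, 299.4], [268.1, 295.3], [239.6, 306.3], [269.0, 302.3], [251.6, 297.6], [250.1, 297.8], [247.2, 277.2]]
```

>>> send_rows(moves=[{"grip": 1, "linear": [0, 0, -20], "roll": 0.2}, {"grip": 1, "linear": [0, 0, -39], "roll": 0.2}, {"grip": 1, "linear": [0, 0, -39], "roll": 0.2}, {"grip": 1, "linear": [4, 0.5, -39], "roll": 0.2}, {"grip": 1, "linear": [8, 0.9, -39], "roll": 0.2}, {"grip": 1, "linear": [11, 1.3, -39], "roll": 0.2}, {"grip": 1, "linear": [14, 1.6, -39], "roll": 0.2}, {"grip": 1, "linear": [16, 1.8, -39], "roll": 0.2}, {"grip": 1, "linear": [18, 2, -39], "roll": 0.2}, {"grip": 1, "linear": [18, 2, -39], "roll": 0.2}])

```text
clock: 15.3
tcp_pos: [0.578, -0.0496, 0.1281]
orientation: [-179.9, -0.0, 96.8]
wrist_force: [-2.8, -0.9, 1.0]
finger_gap: 0.0146
```

>>> send_rows(moves=[{"grip": 1, "linear": [1, 0.1, 0], "roll": 0}, {"grip": 1, "linear": [2, 0.2, 0], "roll": 0}, {"grip": 1, "linear": [3, 0.3, 0], "roll": 0}, {"grip": 1, "linear": [4, 0.4, 0], "roll": 0}, {"grip": 1, "linear": [4, 0.4, 0], "roll": 0}])

```text
clock: 15.8
tcp_pos: [0.5815, -0.0491, 0.1279]
orientation: [-179.8, -0.0, 96.8]
wrist_force: [-6.6, -0.3, 1.2]
finger_gap: 0.015
```

>>> send_rows(moves=[{"grip": 1, "linear": [2, 0.2, 0], "roll": 0}, {"grip": 1, "linear": [4, 0.4, 0], "roll": 0}, {"grip": 1, "linear": [4, 0.4, 0], "roll": 0}])

```text
clock: 16.1
tcp_pos: [0.5833, -0.0489, 0.1273]
orientation: [-179.6, -0.0, 96.8]
wrist_force: [-11.8, -1.8, 3.6]
finger_gap: 0.0147
```

Run:
```python
from h import *
np.set_printoptions(precision=4,suppress=True)
f=np.load("f.npy");o=arm.get_obs();print(W2F(f,o["tcp_pos"]),o["wrist_force"])
w=arm.read_camera("wrist")[:,:,::-1];s=arm.read_camera("scene")[:,:,::-1]
cv2.imwrite("pics/w14.png",w)
cv2.imwrite("pics/p14.png",np.hstack([w[:,150:530],cv2.resize(s[190:340,300:440],(400,429))[:480] if 0 else cv2.resize(s[180:340,300:430],(390,480))]))
```

```text
[[-0.1711  0.0079  0.1273]] [-11.7642  -1.84     3.5731]
```

Run:
```python
from h import *
np.set_printoptions(precision=1,suppress=True,linewidth=250)
f=np.load("f.npy");g=cv2.cvtColor(cv2.imread("pics/w14.png"),cv2.COLOR_BGR2GRAY)
P=[(-.04,-.035,.085),(-.13,-.035,.085),(-.04,.005,.085),(-.13,.005,.085)]
print(proj("wrist",F2W(f,P)))
a,b=proj("wrist",F2W(f,P[:2]));
for x in(-.03,-.05,-.07,-.09,-.11,-.125):
  u=proj("wrist",F2W(f,[(x,-.035,.085)]))[0];r=int(round(u[1]));
  if 0<=r<480: print(x,u,g[r,int(u[0])-14:int(u[0])+15].tolist())
# along block centre line & rear
for y in(-.022,-.008):
  L=[proj("wrist",F2W(f,[(x/1e3,y,.085)]))[0] for x in range(-150,-20,3)]
  print(y,[(x,int(g[int(u[1]),int(u[0])])) for x,u in zip(range(-150,-20,3),L) if 0<=u[1]<480])
```

```text
[[420.7   2.3]
 [403.9 201.7]
 [330.3   1.7]
 [327.4 201. ]]
-0.05 [418.5  27.9] [213, 214, 214, 214, 214, 214, 213, 214, 214, 214, 214, 212, 204, 180, 147, 152, 177, 197, 209, 211, 211, 212, 211, 210, 210, 209, 210, 209, 209]
-0.07 [414.5  76.3] [215, 215, 215, 215, 215, 216, 215, 215, 216, 215, 215, 214, 208, 189, 155, 152, 177, 197, 210, 215, 216, 215, 214, 214, 213, 213, 212, 213, 212]
-0.09 [410.7 121.2] [154, 154, 152, 151, 150, 151, 153, 158, 160, 166, 187, 208, 214, 206, 183, 160, 171, 193, 210, 216, 216, 216, 216, 216, 216, 216, 216, 216, 215]
-0.11 [407.2 162.9] [217, 216, 216, 216, 217, 216, 216, 216, 217, 217, 217, 216, 211, 192, 163, 162, 189, 207, 215, 217, 217, 217, 216, 216, 217, 216, 217, 216, 216]
-0.125 [404.7 192.2] [205, 201, 189, 160, 116, 83, 75, 73, 75, 74, 76, 74, 75, 75, 88, 125, 164, 193, 211, 216, 217, 216, 217, 217, 216, 216, 216, 217, 216]
-0.022 [(-150, 114), (-147, 115), (-144, 115), (-141, 124), (-138, 131), (-135, 84), (-132, 86), (-129, 217), (-126, 217), (-123, 194), (-120, 201), (-117, 165), (-114, 128), (-111, 81), (-108, 78), (-105, 147), (-102, 155), (-99, 155), (-96, 155), (-93, 156), (-90, 155), (-87, 111), (-84, 58), (-81, 83), (-78, 80), (-75, 78), (-72, 185), (-69, 215), (-66, 215), (-63, 215), (-60, 215), (-57, 215), (-54, 211), (-51, 133), (-48, 148), (-45, 200), (-42, 213)]
-0.008 [(-150, 114), (-147, 111), (-144, 113), (-141, 117), (-138, 80), (-135, 80), (-132, 81), (-129, 147), (-126, 147), (-123, 149), (-120, 151), (-117, 150), (-114, 152), (-111, 134), (-108, 140), (-105, 149), (-102, 153), (-99, 153), (-96, 152), (-93, 152), (-90, 154), (-87, 146), (-84, 38), (-81, 37), (-78, 42), (-75, 39), (-72, 212), (-69, 216), (-66, 215), (-63, 215), (-60, 215), (-57, 215), (-54, 213), (-51, 155), (-48, 181), (-45, 211), (-42, 214)]
```

>>> send_rows(moves=[{"grip": 1, "linear": [-8, -1, 0], "roll": 0}, {"grip": 1, "linear": [-18, -2, 0], "roll": 0}, {"grip": 1, "linear": [-18, -2, 25], "roll": 0}, {"grip": 1, "linear": [-18, -2, 50], "roll": 0}, {"grip": 1, "linear": [0, -37, 50], "roll": 0}, {"grip": 1, "linear": [17.7, -72.5, 50], "roll": 0}, {"grip": 1, "linear": [17.7, -72.5, 50], "roll": 0}, {"grip": 1, "linear": [17.7, -72.5, 20], "roll": 0}, {"grip": 1, "linear": [17.7, -72.5, 0], "roll": 0}, {"grip": 1, "linear": [17.7, -72.5, 0], "roll": 0}])

```text
clock: 17.2
tcp_pos: [0.6024, -0.1207, 0.1255]
orientation: [-179.8, -0.1, 96.7]
wrist_force: [-0.0, -0.4, -1.8]
finger_gap: 0.0151
```

Run:
```python
from h import *
np.set_printoptions(precision=4,suppress=True,linewidth=250)
f=np.load("f.npy");o=arm.get_obs();g=W2F(f,o["tcp_pos"])[0];print(g,o["orientation"],o["wrist_force"])
w=arm.read_camera("wrist")[:,:,::-1];cv2.imwrite("pics/w15.png",w);G=cv2.cvtColor(w,cv2.COLOR_BGR2GRAY)
print(proj("wrist",F2W(f,[g+[.098,0,-.064],(-.125,-.035,.085),(-.125,.005,.085),(-.035,-.035,.085),(-.035,.005,.085)])))
for r in range(60,130,8): print(r,G[r,285:425:3].tolist())
```

```text
[-0.2446 -0.0031  0.1255] [-179.7778   -0.0738   96.7011] [-0.0267 -0.4174 -1.8237]
[[ 319.6502   86.0206]
 [ 390.2479   30.3724]
 [ 301.9445   29.8289]
 [ 406.9364 -243.5312]
 [ 299.5758 -244.2405]]
60 [223, 223, 222, 223, 223, 223, 223, 223, 223, 223, 223, 223, 223, 223, 223, 222, 223, 223, 222, 222, 223, 223, 223, 223, 222, 222, 223, 223, 223, 223, 222, 210, 189, 82, 76, 76, 109, 160, 163, 163, 161, 158, 156, 159, 160, 161, 161]
68 [121, 129, 129, 125, 129, 128, 150, 182, 187, 188, 184, 180, 186, 186, 184, 184, 185, 185, 188, 183, 185, 184, 178, 187, 188, 185, 186, 188, 187, 188, 186, 175, 169, 119, 86, 86, 86, 88, 86, 86, 85, 88, 84, 84, 85, 86, 86]
76 [77, 78, 79, 77, 77, 78, 78, 78, 78, 79, 78, 75, 48, 50, 50, 52, 71, 72, 72, 71, 71, 73, 74, 68, 73, 73, 73, 75, 72, 70, 72, 69, 70, 73, 73, 71, 74, 73, 74, 74, 60, 74, 80, 83, 92, 124, 129]
84 [58, 63, 64, 63, 63, 65, 65, 100, 132, 132, 134, 134, 134, 134, 134, 135, 97, 85, 85, 87, 110, 134, 132, 132, 135, 128, 123, 135, 135, 136, 134, 131, 130, 124, 125, 135, 135, 135, 135, 133, 136, 136, 136, 137, 137, 138, 138]
92 [71, 67, 65, 
[... 391 characters left out ...]
5, 135, 136, 138, 139, 137, 136, 132, 129]
108 [85, 84, 83, 78, 74, 67, 55, 122, 134, 135, 135, 135, 135, 135, 134, 134, 94, 85, 84, 85, 86, 86, 87, 87, 86, 89, 86, 88, 105, 137, 135, 136, 136, 136, 135, 137, 137, 138, 136, 137, 137, 137, 137, 136, 133, 131, 129]
116 [84, 84, 84, 84, 80, 77, 63, 123, 135, 134, 137, 137, 136, 137, 136, 135, 97, 84, 85, 86, 87, 87, 87, 87, 90, 87, 89, 89, 90, 90, 91, 130, 138, 137, 139, 137, 137, 138, 136, 137, 137, 137, 137, 136, 134, 133, 130]
124 [87, 86, 85, 84, 86, 80, 63, 123, 134, 136, 136, 137, 136, 136, 136, 137, 100, 85, 86, 86, 87, 85, 84, 88, 87, 88, 88, 87, 91, 91, 98, 140, 138, 137, 139, 137, 136, 136, 136, 135, 134, 136, 138, 138, 136, 137, 135]
```

>>> send_rows(moves=[{"grip": 1, "linear": [-0.3, 6, 3], "roll": -0.2}, {"grip": 1, "linear": [-0.6, 12, 3], "roll": -0.2}, {"grip": 1, "linear": [-0.9, 17, 3], "roll": -0.2}, {"grip": 1, "linear": [-1.1, 20, 3], "roll": -0.2}, {"grip": 1, "linear": [-1.2, 23, 3], "roll": -0.2}, {"grip": 1, "linear": [-1.4, 27, 3], "roll": -0.2}, {"grip": 1, "linear": [-1.6, 31, 3], "roll": -0.2}, {"grip": 1, "linear": [-1.8, 35, 3], "roll": -0.2}, {"grip": 1, "linear": [-2, 40, 3], "roll": -0.2}, {"grip": 1, "linear": [-2.2, 45, 3], "roll": -0.2}, {"grip": 1, "linear": [-2.2, 45, 3], "roll": -0.2}])

```text
clock: 18.35
tcp_pos: [0.6023, -0.0789, 0.1322]
orientation: [180.0, 0.2, 96.5]
wrist_force: [-1.2, -6.0, 1.8]
finger_gap: 0.0148
```

```bash
cat > seam.py <<'E'
from h import *
np.set_printoptions(precision=4,suppress=True,linewidth=250)
f=np.load("f.npy");o=arm.get_obs();g=W2F(f,o["tcp_pos"])[0];print(g,"tip x",g[0]+.098,o["orientation"],o["wrist_force"])
w=arm.read_camera("wrist")[:,:,::-1];G=cv2.cvtColor(w,cv2.COLOR_BGR2GRAY)
t=arm.read_camera("top")[:,:,::-1];cv2.imwrite("pics/tl.png",t);T=cv2.cvtColor(t,cv2.COLOR_BGR2GRAY)
xr=g[0]+.098
for n,I in(("wrist",G),("top",T)):
  for d in np.arange(-.008,.1,.008):
    u=proj(n,F2W(f,[(xr+d,-.035,.085)]))[0];r,c=int(round(u[1])),int(round(u[0]))
    if 0<=r<480 and 14<c<620: print(n,round(d*1e3),u.round(1),(I[r,c-14:c+15] if n=="wrist" else I[r-8:r+9,c]).tolist())
E
python3 seam.py
```

```text
[-0.2031 -0.0076  0.1322] tip x -0.10511535595247454 [179.973    0.1985  96.4711] [-1.1744 -5.9584  1.7755]
wrist -8 [376.7 100.7] [149, 147, 137, 124, 117, 115, 107, 89, 76, 72, 73, 73, 74, 90, 136, 178, 203, 213, 216, 216, 216, 216, 216, 216, 216, 215, 216, 216, 216]
wrist 0 [377.6  83. ] [86, 87, 87, 84, 85, 85, 82, 77, 74, 72, 70, 72, 73, 95, 137, 175, 196, 211, 216, 216, 216, 215, 216, 215, 215, 216, 216, 216, 216]
wrist 8 [378.5  64.8] [215, 216, 216, 215, 215, 215, 216, 215, 216, 214, 216, 215, 211, 199, 174, 163, 184, 204, 214, 215, 216, 215, 214, 215, 215, 215, 216, 215, 215]
wrist 16 [379.4  46. ] [214, 215, 215, 215, 214, 215, 215, 215, 215, 215, 215, 213, 208, 192, 164, 157, 183, 204, 213, 215, 215, 215, 215, 215, 214, 214, 214, 215, 215]
wrist 24 [380.4  26.6] [213, 214, 214, 214, 214, 214, 214, 215, 214, 214, 214, 213, 207, 186, 156, 154, 183, 204, 213, 214, 214, 214, 214, 213, 214, 214, 215, 214, 214]
wrist 32 [381.3   6.6] [214, 214, 214, 213, 213, 213, 213, 213, 213, 213, 214, 213, 206, 185, 152, 151, 176, 199, 211, 213, 213, 213, 213, 213, 213, 213, 213, 213, 213]
t
[... 784 characters left out ...]
2, 192, 193, 192, 175, 171, 191, 192, 193, 191, 167, 101, 78]
top 56 [375.3 245.3] [192, 191, 191, 192, 192, 192, 192, 193, 187, 184, 192, 192, 190, 193, 191, 192, 191]
top 64 [371.  245.9] [192, 192, 192, 192, 193, 192, 192, 191, 170, 160, 191, 192, 192, 191, 192, 192, 193]
top 72 [366.8 246.5] [191, 193, 193, 193, 193, 191, 192, 190, 186, 186, 191, 193, 192, 192, 188, 161, 111]
top 80 [362.5 247.1] [193, 192, 192, 192, 193, 192, 194, 192, 169, 159, 191, 192, 192, 193, 192, 192, 192]
top 88 [358.2 247.7] [192, 192, 192, 192, 192, 192, 192, 191, 169, 149, 181, 178, 160, 132, 113, 95, 89]
top 96 [354.  248.3] [192, 191, 192, 192, 192, 191, 192, 193, 184, 142, 93, 155, 191, 192, 192, 192, 192]
```

>>> send_rows(moves=[{"grip": 1, "linear": [-0.5, 6, -1], "roll": 0}, {"grip": 1, "linear": [-1.1, 12, -1], "roll": 0}, {"grip": 1, "linear": [-1.6, 18, -1], "roll": 0}, {"grip": 1, "linear": [-2.2, 24, -1], "roll": 0}, {"grip": 1, "linear": [-2.7, 30, -1], "roll": 0}, {"grip": 1, "linear": [-3.2, 36, -1], "roll": 0}, {"grip": 1, "linear": [-3.8, 42, -1], "roll": 0}, {"grip": 1, "linear": [-4.3, 48, -1], "roll": 0}, {"grip": 1, "linear": [-4.9, 54, -1], "roll": 0}, {"grip": 1, "linear": [-5.4, 60, -1], "roll": 0}])

```text
clock: 19.45
tcp_pos: [0.5966, -0.0201, 0.1311]
orientation: [-180.0, 0.2, 96.4]
wrist_force: [-1.9, -9.0, 3.3]
finger_gap: 0.0147
```

```bash
python3 seam.py
```

```text
[-0.144  -0.0085  0.1311] tip x -0.04603933475633096 [-179.975     0.2498   96.4106] [-1.8747 -8.9614  3.263 ]
wrist -8 [374.9 104.5] [139, 128, 121, 121, 120, 117, 109, 93, 79, 76, 74, 74, 75, 84, 102, 119, 129, 140, 145, 145, 145, 144, 144, 143, 143, 147, 152, 156, 168]
wrist 0 [375.8  86.8] [206, 202, 200, 198, 182, 146, 111, 86, 75, 74, 75, 73, 81, 108, 150, 183, 205, 215, 217, 217, 215, 216, 215, 215, 215, 214, 214, 214, 215]
wrist 8 [376.7  68.5] [222, 223, 222, 222, 223, 222, 223, 222, 222, 223, 222, 215, 195, 162, 158, 180, 201, 213, 215, 214, 214, 214, 214, 214, 214, 213, 213, 213, 213]
wrist 16 [377.6  49.7] [222, 222, 222, 222, 222, 222, 222, 221, 222, 222, 221, 213, 189, 155, 164, 188, 205, 213, 215, 214, 213, 212, 213, 212, 212, 212, 212, 213, 212]
wrist 24 [378.6  30.3] [221, 221, 221, 221, 221, 222, 221, 221, 221, 221, 220, 211, 186, 153, 159, 183, 202, 212, 213, 212, 212, 212, 211, 210, 211, 211, 211, 211, 211]
wrist 32 [379.5  10.3] [220, 221, 220, 221, 221, 221, 221, 221, 221, 221, 218, 209, 186, 157, 167, 188, 203, 210, 211, 211, 211, 210, 210, 210, 208, 209, 209, 
[... 793 characters left out ...]
, 183, 192, 188, 173, 165, 190, 192, 191, 191, 181, 139, 90]
top 56 [343.8 249.7] [131, 135, 164, 189, 192, 192, 192, 190, 167, 158, 189, 192, 190, 190, 191, 191, 191]
top 64 [339.5 250.3] [190, 191, 190, 191, 189, 190, 190, 192, 183, 180, 189, 191, 191, 190, 190, 190, 191]
top 72 [335.3 250.9] [190, 191, 191, 190, 191, 191, 191, 191, 168, 157, 189, 192, 191, 191, 190, 184, 153]
top 80 [331.  251.5] [190, 190, 190, 190, 191, 191, 191, 192, 190, 175, 169, 191, 191, 190, 191, 191, 191]
top 88 [326.7 252.1] [190, 190, 190, 191, 191, 191, 191, 191, 172, 162, 191, 192, 193, 192, 192, 186, 183]
top 96 [322.5 252.7] [191, 191, 191, 190, 190, 191, 192, 190, 167, 85, 96, 158, 191, 193, 190, 191, 191]
```

>>> send_rows(moves=[{"grip": 1, "linear": [-0.6, 6, 0], "roll": 0}, {"grip": 1, "linear": [-1.2, 12, 0], "roll": 0}, {"grip": 1, "linear": [-1.8, 18, 0], "roll": 0}, {"grip": 1, "linear": [-2.4, 24, 0], "roll": 0}, {"grip": 1, "linear": [-3, 30, 0], "roll": 0}, {"grip": 1, "linear": [-3.6, 36, 0], "roll": 0}, {"grip": 1, "linear": [-4.2, 42, 0], "roll": 0}, {"grip": 1, "linear": [-4.8, 48, 0], "roll": 0}, {"grip": 1, "linear": [-5.4, 54, 0], "roll": 0}, {"grip": 1, "linear": [-6, 60, 0], "roll": 0}, {"grip": 1, "linear": [-6, 60, 0], "roll": 0}])

```text
clock: 20.65
tcp_pos: [0.5902, 0.0413, 0.1307]
orientation: [-179.9, 0.2, 96.5]
wrist_force: [-1.0, -6.0, 0.8]
finger_gap: 0.0149
```

>>> send_rows(moves=[{"grip": 1, "linear": [-0.3, 3, 0], "roll": 0}, {"grip": 1, "linear": [-0.6, 6, 0], "roll": 0}, {"grip": 1, "linear": [-0.6, 6, 0], "roll": 0}])

```text
clock: 20.95
tcp_pos: [0.5898, 0.0473, 0.1305]
orientation: [-179.9, 0.2, 96.5]
wrist_force: [-0.9, -5.1, 0.3]
finger_gap: 0.0148
```

```bash
python3 seam.py | grep -v wrist
```

```text
[-0.0763 -0.0093  0.1305] tip x 0.021722160291905407 [-179.933     0.1623   96.4743] [-0.8733 -5.0919  0.3169]
top -8 [341.8 250. ] [185, 183, 182, 183, 181, 168, 135, 123, 107, 70, 78, 93, 110, 123, 125, 121, 122]
top 0 [337.5 250.6] [181, 182, 181, 181, 183, 181, 183, 181, 154, 99, 114, 129, 142, 147, 151, 142, 141]
top 8 [333.3 251.2] [182, 181, 183, 180, 183, 182, 182, 181, 176, 173, 180, 183, 182, 181, 182, 183, 170]
top 16 [329.  251.8] [183, 182, 182, 181, 181, 180, 181, 181, 160, 150, 180, 183, 182, 183, 180, 174, 142]
top 24 [324.7 252.4] [182, 181, 182, 182, 182, 182, 182, 183, 179, 174, 177, 182, 182, 181, 183, 181, 181]
top 32 [320.5 253. ] [182, 182, 183, 180, 182, 182, 183, 182, 163, 156, 180, 182, 181, 182, 182, 183, 181]
top 40 [316.2 253.5] [182, 181, 181, 180, 182, 181, 182, 181, 156, 151, 180, 181, 183, 182, 156, 83, 71]
top 48 [311.9 254.1] [181, 182, 181, 181, 181, 181, 183, 183, 176, 173, 181, 182, 183, 183, 182, 160, 99]
top 56 [307.7 254.7] [182, 182, 181, 181, 183, 182, 181, 183, 160, 149, 180, 181, 182, 182, 182, 182, 182]
top 64 [303.4 255.3] [77, 69, 82, 96, 113, 154, 181, 184, 180, 164, 160, 180, 182, 182, 183, 182, 183]
top 72 [299.1 255.9] [122, 124, 145, 168, 181, 183, 182, 181, 165, 155, 181, 182, 183, 183, 182, 171, 133]
top 80 [294.8 256.5] [181, 182, 182, 182, 182, 181, 183, 180, 157, 150, 181, 181, 182, 182, 182, 182, 182]
top 88 [290.6 257.1] [182, 182, 182, 182, 183, 182, 182, 182, 175, 168, 174, 177, 175, 173, 173, 173, 168]
top 96 [286.3 257.7] [183, 183, 184, 182, 180, 178, 176, 175, 153, 80, 52, 54, 50, 56, 57, 59, 47]
```

Continue in small steps until the stop.

>>> send_rows(moves=[{"grip": 1, "linear": [-0.3, 3, 0], "roll": 0}, {"grip": 1, "linear": [-0.5, 5, 0], "roll": 0}, {"grip": 1, "linear": [-0.5, 5, 0], "roll": 0}])

```text
clock: 21.35
tcp_pos: [0.5892, 0.0519, 0.1306]
orientation: [-179.9, 0.2, 96.5]
wrist_force: [-2.2, -5.6, 0.5]
finger_gap: 0.0147
```

>>> send_rows(moves=[{"grip": 1, "linear": [-0.2, 2, 0], "roll": 0}, {"grip": 1, "linear": [-0.4, 4, 0], "roll": 0}, {"grip": 1, "linear": [-0.4, 4, 0], "roll": 0}])

```text
clock: 21.65
tcp_pos: [0.5889, 0.0552, 0.1306]
orientation: [-179.9, 0.2, 96.4]
wrist_force: [-1.8, -6.4, 2.0]
finger_gap: 0.0147
```

>>> send_rows(moves=[{"grip": 1, "linear": [-0.2, 2, 0], "roll": 0}, {"grip": 1, "linear": [-0.4, 4, 0], "roll": 0}, {"grip": 1, "linear": [-0.4, 4, 0], "roll": 0}])

```text
clock: 21.95
tcp_pos: [0.5889, 0.056, 0.1312]
orientation: [-179.9, 0.4, 96.3]
wrist_force: [-2.6, -13.3, 5.7]
finger_gap: 0.015
```

```bash
python3 seam.py | grep -v wrist | tail -6
python3 - <<'E'
from h import *
f=np.load("f.npy");T=cv2.cvtColor(cv2.imread("pics/tl.png"),cv2.COLOR_BGR2GRAY)
for y in(-.025,-.017,-.008,-.002):
  print(y,[(x,int(T[int(round(u[1])),int(round(u[0]))])) for x in range(90,130,2) for u in proj("top",F2W(f,[(x/1e3,y,.085)]))])
E
```

```text
top 56 [303.  255.4] [77, 69, 81, 95, 113, 151, 180, 182, 180, 165, 159, 181, 182, 181, 180, 180, 182]
top 64 [298.7 256. ] [120, 122, 141, 168, 181, 183, 182, 180, 163, 157, 180, 182, 182, 181, 180, 180, 183]
top 72 [294.4 256.6] [182, 182, 180, 181, 181, 180, 182, 180, 159, 149, 179, 181, 182, 181, 180, 164, 123]
top 80 [290.2 257.1] [181, 181, 181, 181, 181, 182, 181, 181, 177, 171, 176, 181, 181, 181, 181, 181, 181]
top 88 [285.9 257.7] [181, 182, 182, 181, 181, 176, 173, 172, 149, 134, 151, 119, 94, 88, 81, 81, 76]
top 96 [281.6 258.3] [152, 155, 140, 113, 87, 91, 96, 98, 97, 97, 99, 97, 98, 96, 98, 98, 83]
-0.025 [(90, 180), (92, 180), (94, 181), (96, 181), (98, 182), (100, 182), (102, 180), (104, 181), (106, 181), (108, 182), (110, 180), (112, 181), (114, 181), (116, 182), (118, 174), (120, 88), (122, 87), (124, 98), (126, 96), (128, 98)]
-0.017 [(90, 180), (92, 180), (94, 182), (96, 176), (98, 131), (100, 100), (102, 88), (104, 83), (106, 90), (108, 83), (110, 114), (112, 156), (114, 181), (116, 177), (118, 150), (120, 84), (122, 142), (124, 141), (126, 140), (128, 140)]
-0.008 [(90, 181), (92, 182), (94, 181), (96, 180), (98, 178), (100, 158), (102, 122), (104, 92), (106, 99), (108, 118), (110, 173), (112, 182), (114, 181), (116, 181), (118, 172), (120, 134), (122, 178), (124, 182), (126, 180), (128, 181)]
-0.002 [(90, 181), (92, 181), (94, 181), (96, 181), (98, 180), (100, 182), (102, 181), (104, 180), (106, 182), (108, 181), (110, 182), (112, 181), (114, 181), (116, 181), (118, 165), (120, 162), (122, 182), (124, 182), (126, 181), (128, 181)]
```

>>> send_rows(moves=[{"grip": 1, "linear": [-0.1, 1, 0], "roll": 0}, {"grip": 1, "linear": [-0.1, 1, 0], "roll": 0}, {"grip": 1, "linear": [0.5, -10, 0], "roll": 0}, {"grip": 1, "linear": [1, -25, 0], "roll": 0}, {"grip": 1, "linear": [1, -30, 40], "roll": 0}, {"grip": 1, "linear": [1, -30, 80], "roll": 0}, {"grip": 1, "linear": [-40, -10, 90], "roll": -2}, {"grip": 1, "linear": [-80, 20, 90], "roll": -4}, {"grip": 1, "linear": [-120, 50, 90], "roll": -6}, {"grip": 1, "linear": [-150, 75, 90], "roll": -7.4}, {"grip": 1, "linear": [-166, 84, 90], "roll": -7.4}, {"grip": 1, "linear": [-166, 84, 90], "roll": -7.4}, {"grip": 1, "linear": [-166, 84, 90], "roll": -7.4}])

```text
clock: 23.35
tcp_pos: [0.4233, 0.1468, 0.2206]
orientation: [179.9, -0.0, 89.2]
wrist_force: [0.2, -0.2, -1.6]
finger_gap: 0.0145
```

Run:
```python
from h import *
np.set_printoptions(precision=4,suppress=True,linewidth=250)
f=np.load("f.npy");o=arm.get_obs();print(o["tcp_pos"],o["orientation"],o["wrist_force"])
T=arm.read_camera("top")[:,:,::-1];cv2.imwrite("pics/t20.png",T);w=arm.read_camera("wrist")[:,:,::-1];cv2.imwrite("pics/w20.png",w)
T=cv2.cvtColor(T,cv2.COLOR_BGR2GRAY)
for y in(-.028,-.024): print(y,[(x,int(T[int(round(u[1])),int(round(u[0]))])) for x in range(20,130,2) for u in proj("top",F2W(f,[(x/1e3,y,.085)]))])
for x in (.035,.06,.085,.105,.114):
  u=proj("top",F2W(f,[(x,-.035,.085)]))[0];r,c=int(round(u[1])),int(round(u[0]));print(x,T[r-6:r+28,c].tolist())
G=cv2.cvtColor(w,cv2.COLOR_BGR2GRAY)
for r in(40,80,120,160,200): print(r,G[r,280:365:3].tolist())
```

```text
[0.4233 0.1468 0.2206] [179.9394  -0.0259  89.1794] [ 0.1511 -0.1725 -1.5811]
-0.028 [(20, 185), (22, 185), (24, 184), (26, 190), (28, 182), (30, 161), (32, 187), (34, 189), (36, 190), (38, 189), (40, 188), (42, 188), (44, 188), (46, 188), (48, 190), (50, 189), (52, 189), (54, 188), (56, 190), (58, 190), (60, 189), (62, 190), (64, 189), (66, 190), (68, 189), (70, 189), (72, 187), (74, 190), (76, 190), (78, 190), (80, 188), (82, 188), (84, 189), (86, 190), (88, 188), (90, 189), (92, 189), (94, 189), (96, 190), (98, 188), (100, 190), (102, 189), (104, 189), (106, 188), (108, 188), (110, 186), (112, 190), (114, 189), (116, 191), (118, 183), (120, 100), (122, 85), (124, 101), (126, 103), (128, 100)]
-0.024 [(20, 190), (22, 189), (24, 189), (26, 190), (28, 183), (30, 171), (32, 188), (34, 189), (36, 189), (38, 188), (40, 191), (42, 190), (44, 189), (46, 189), (48, 189), (50, 188), (52, 187), (54, 188), (56, 188), (58, 189), (60, 189), (62, 188), (64, 187), (66, 189), (68, 190), (70, 188), (72, 180), (74, 176), (76, 188), (78, 178), (80, 189), (82, 190), (84, 189), (86, 188), (88, 188), (9
[... 1131 characters left out ...]
 148, 146, 147, 148, 149, 147, 148, 148, 147, 146, 148, 149, 148, 148, 147, 147, 147, 148, 147, 147, 147, 147, 148, 147, 147, 146]
80 [98, 97, 96, 97, 97, 99, 99, 99, 96, 96, 97, 97, 102, 147, 148, 148, 148, 146, 145, 147, 147, 148, 149, 147, 147, 148, 149, 147, 147]
120 [97, 97, 101, 129, 122, 116, 108, 95, 97, 132, 134, 133, 134, 135, 133, 134, 134, 131, 147, 155, 161, 177, 170, 145, 143, 142, 144, 145, 144]
160 [94, 95, 95, 128, 128, 121, 102, 98, 101, 131, 135, 133, 136, 136, 135, 134, 133, 133, 117, 123, 135, 140, 102, 92, 94, 94, 94, 93, 93]
200 [124, 126, 126, 126, 125, 123, 77, 73, 89, 100, 115, 121, 125, 129, 126, 124, 121, 108, 125, 143, 141, 139, 140, 142, 140, 141, 141, 142, 142]
```

>>> send_rows(moves=[{"grip": 1, "linear": [-1, -4, -40], "roll": 0}, {"grip": 1, "linear": [-1, -4, -80], "roll": 0}, {"grip": 1, "linear": [-1, -4, -110], "roll": 0}, {"grip": 1, "linear": [-1, -4, -125], "roll": 0}, {"grip": 1, "linear": [-1, -4, -130], "roll": 0}, {"grip": 1, "linear": [-1, -4, -136], "roll": 0}, {"grip": 1, "linear": [-1, -4, -142], "roll": 0}, {"grip": 1, "linear": [-1, -4, -148], "roll": 0}, {"grip": 1, "linear": [-1, -4, -154], "roll": 0}], newtons=20)

```text
clock: 24.35
tcp_pos: [0.4231, 0.1438, 0.0675]
orientation: [179.9, -0.1, 89.2]
wrist_force: [-0.8, -1.6, 2.6]
finger_gap: 0.015
```

>>> send_rows(moves=[{"grip": 1, "linear": [0, 0, -6], "roll": 0}, {"grip": 1, "linear": [0, 0, -12], "roll": 0}, {"grip": 1, "linear": [0, 0, -18], "roll": 0}, {"grip": 1, "linear": [0, 0, -24], "roll": 0}, {"grip": 1, "linear": [0, 0, -30], "roll": 0}])

```text
clock: 24.85
tcp_pos: [0.4233, 0.1427, 0.037]
orientation: [179.9, -0.0, 89.1]
wrist_force: [3.6, -4.9, 6.6]
finger_gap: 0.0144
```

>>> send_rows(moves=[{"grip": 1, "linear": [0, 0, -5], "roll": 0}, {"grip": 1, "linear": [0, 0, -10], "roll": 0}, {"grip": 1, "linear": [0, 0, -14], "roll": 0}, {"grip": 1, "linear": [0, 0, -18], "roll": 0}, {"grip": 1, "linear": [0, 0, -18], "roll": 0}])

```text
clock: 25.35
tcp_pos: [0.4218, 0.1424, 0.0189]
orientation: [-180.0, -0.0, 89.0]
wrist_force: [-4.6, -1.7, 9.3]
finger_gap: 0.0149
```

Run:
```python
from h import *
np.set_printoptions(precision=4,suppress=True,linewidth=250)
o=arm.get_obs();print(o["tcp_pos"],o["orientation"],o["wrist_force"])
s=arm.read_camera("scene")[:,:,::-1];cv2.imwrite("pics/s21.png",s)
h=cv2.cvtColor(s,cv2.COLOR_BGR2HSV);m=((h[...,0]<16)&(h[...,1]>170)&(h[...,2]>90)).astype(np.uint8);k=np.zeros_like(m);k[240:360,190:300]=1;m*=k
if m.any(): show(m)
b=proj("scene",[(.4206,.058,.036),(.4206,.058,.045),(.4215,.1,.036)]);print(b)
s0=cv2.imread("pics/scene0.png");h=cv2.cvtColor(s0,cv2.COLOR_BGR2HSV);m=((h[...,0]<16)&(h[...,1]>170)&(h[...,2]>90)).astype(np.uint8)*k
if m.any(): show(m)
```

```text
[0.4218 0.1424 0.0189] [-179.9569   -0.0035   88.9658] [-4.6477 -1.7215  9.2619]
.#.......................
##.......................
#........................
.........................
.........................
.#.......................
.#.......................
......##.................
.........................
........#................
.........................
..#......................
...##....................
..#......................
.........................
.....#...................
.........................
.........................
.........................
..........#..............
.........................
...........#.............
...........#.............
.........................
..............#..........
.........................
........................#
.........................
.....................#...
..................##...#.
...................#...#.
x0,y0 238 307
[[266.1851 341.5846]
 [265.8778 337.0469]
 [251.9572 326.4672]]
..........................................................###...
............................................................##..
.....
[... 3793 characters left out ...]
....................................
.......................#........................................
.......................#........................................
.......................###......................................
.........................#......................................
..........................##....................................
...........................#....................................
...........................#......#.............................
............................#...................................
..............................#.................................
...............................##...............................
x0,y0 231 272
```

>>> send_rows(moves=[{"grip": 1, "linear": [0, 0, -1], "roll": 0}, {"grip": 0.4, "linear": [0, 0, -1], "roll": 0}, {"grip": 0, "linear": [0, 0, -1], "roll": 0}, {"grip": -1, "linear": [0, 0, -1], "roll": 0}, {"grip": -1, "linear": [0, 0, -1], "roll": 0}, {"grip": -1, "linear": [0, 0, -1], "roll": 0}, {"grip": -1, "linear": [0, 0, -1], "roll": 0}, {"grip": -1, "linear": [0, 0, -1], "roll": 0}, {"grip": -1, "linear": [0, 0, 20], "roll": 0}, {"grip": -1, "linear": [0, 0, 60], "roll": 0}, {"grip": -1, "linear": [0, 0, 100], "roll": 0}, {"grip": -1, "linear": [0, 0, 133], "roll": 0}, {"grip": -1, "linear": [0, 0, 133], "roll": 0}, {"grip": -1, "linear": [0, 0, 133], "roll": 0}])

```text
clock: 26.8
tcp_pos: [0.4223, 0.1431, 0.1519]
orientation: [179.9, -0.1, 89.1]
wrist_force: [-0.1, -0.4, -0.9]
finger_gap: 0.0852
```

Run:
```python
from h import *
np.set_printoptions(precision=4,suppress=True,linewidth=250)
f=np.load("f.npy");o=arm.get_obs();print(o["tcp_pos"],o["orientation"],o["finger_gap"],o["wrist_force"])
w=arm.read_camera("wrist")[:,:,::-1];cv2.imwrite("pics/w22.png",w)
s=arm.read_camera("scene")[:,:,::-1];cv2.imwrite("pics/s22.png",s)
d=cv2.absdiff(w,cv2.imread("pics/w1.png")).max(2)
for n,g in(("now",w),("w1",cv2.imread("pics/w1.png"))):
  h=cv2.cvtColor(g,cv2.COLOR_BGR2HSV);m=(h[...,0]>6)&(h[...,0]<14)&(h[...,1]>150);m[:, :300]=0;m[:,345:]=0;m[:150]=0;m[335:]=0
  ys,xs=np.where(m);print(n,xs.min(),xs.max(),ys.min(),ys.max(),len(xs))
  y=(h[...,0]>18)&(h[...,0]<30)&(h[...,1]>120);y[:150]=0;y[260:]=0;y[:,:300]=0;y[:,345:]=0;ys,xs=np.where(y);print("ring",xs.mean(),ys.mean(),len(xs))
  G=cv2.cvtColor(g,cv2.COLOR_BGR2GRAY);print("tip col",[int(v) for v in G[0:60:2,321]]); 
  for r in(40,80,110,180,230,290): print(r,G[r,296:348:2].tolist())
```

```text
[0.4223 0.1431 0.1519] [179.8951  -0.055   89.1473] 0.08524560341959625 [-0.0921 -0.4279 -0.8695]
now 308 326 206 231 4
ring 317.8828571428571 196.5457142857143 350
tip col [142, 145, 145, 145, 144, 144, 143, 143, 142, 190, 212, 212, 212, 212, 214, 213, 213, 213, 214, 213, 214, 215, 215, 215, 215, 216, 215, 216, 216, 216]
40 [145, 147, 147, 148, 131, 107, 193, 211, 212, 213, 214, 214, 214, 215, 215, 215, 194, 140, 143, 143, 144, 143, 145, 142, 142, 142]
80 [97, 95, 93, 94, 80, 83, 135, 148, 148, 150, 151, 152, 152, 167, 189, 212, 189, 138, 145, 143, 144, 143, 144, 144, 143, 144]
110 [91, 91, 89, 90, 86, 76, 124, 148, 150, 151, 151, 152, 152, 151, 149, 150, 128, 102, 97, 97, 98, 99, 98, 98, 97, 104]
180 [114, 113, 114, 111, 112, 100, 112, 124, 133, 139, 146, 146, 141, 137, 129, 118, 107, 97, 114, 114, 117, 116, 117, 118, 119, 124]
230 [118, 119, 119, 120, 117, 87, 61, 61, 66, 70, 75, 76, 72, 69, 64, 62, 62, 102, 122, 121, 122, 123, 123, 123, 122, 124]
290 [155, 156, 156, 155, 153, 140, 93, 96, 109, 118, 123, 120, 117, 113, 107, 96, 93, 147, 153, 154, 157, 159, 167, 176, 185, 193]Traceback (most recent call last):
  File "<stdin>", line 9, in <module>
    return umr_minimum(a, axis, None, out, keepdims, initial, where)
ValueError: zero-size array to reduction operation minimum which has no identity
```

Run:
```python
from h import *
np.set_printoptions(precision=4,suppress=True,linewidth=250)
w=cv2.imread("pics/w22.png");G=cv2.cvtColor(w,cv2.COLOR_BGR2GRAY)
print("tail",[(r,int(G[r,318])) for r in range(290,335,2)])
print("vb",[(r,int(G[r,292])) for r in range(60,120,2)],[(r,int(G[r,292])) for r in range(200,340,4)])
print("tip18",unproj("wrist",[(318,18)],[.039]),"ring",unproj("wrist",[(318,196.5)],[.045]))
c=arm.calibration("wrist")
# w1: same cam shifted: ring row 196 there with camera y smaller
s=cv2.imread("pics/s22.png");s0=cv2.imread("pics/scene0.png")
for n,i in(("s0",s0),("s22",s)):
  h=cv2.cvtColor(i,cv2.COLOR_BGR2HSV);y=(h[...,0]>18)&(h[...,0]<30)&(h[...,1]>130);y[:280]=0;y[330:]=0;y[:,:215]=0;y[:,260:]=0;ys,xs=np.where(y);print(n,xs.mean(),ys.mean(),len(xs))
print(proj("scene",[(.422,.16,.045),(.422,.17,.045),(.422,.18,.045)]))
```

```text
tail [(290, 120), (292, 120), (294, 121), (296, 120), (298, 120), (300, 121), (302, 121), (304, 120), (306, 120), (308, 118), (310, 119), (312, 123), (314, 130), (316, 138), (318, 160), (320, 164), (322, 163), (324, 162), (326, 155), (328, 131), (330, 130), (332, 130), (334, 132)]
vb [(60, 146), (62, 147), (64, 147), (66, 146), (68, 147), (70, 140), (72, 101), (74, 94), (76, 95), (78, 95), (80, 94), (82, 95), (84, 96), (86, 95), (88, 94), (90, 95), (92, 95), (94, 96), (96, 95), (98, 94), (100, 94), (102, 94), (104, 94), (106, 93), (108, 94), (110, 95), (112, 94), (114, 94), (116, 114), (118, 114)] [(200, 72), (204, 72), (208, 70), (212, 72), (216, 71), (220, 70), (224, 85), (228, 121), (232, 120), (236, 118), (240, 118), (244, 119), (248, 119), (252, 120), (256, 76), (260, 71), (264, 74), (268, 72), (272, 73), (276, 73), (280, 161), (284, 169), (288, 167), (292, 165), (296, 165), (300, 166), (304, 166), (308, 165), (312, 164), (316, 165), (320, 180), (324, 184), (328, 182), (332, 184), (336, 185)]
tip18 [[0.4214 0.2828 0.039 ]] ring [[0.4196 0.1725 0.045 ]]
s0 231.87878787878788 305.06060606060606 33
s22 226.85714285714286 300.42857142857144 14
[[232.3816 302.4353]
 [229.312  299.3719]
 [226.2897 296.3557]]
```

>>> send_rows(moves=[{"grip": -1, "linear": [0, 4, -40], "roll": 0}, {"grip": -1, "linear": [0, 4, -80], "roll": 0}, {"grip": -1, "linear": [0, 4, -115], "roll": 0}, {"grip": -1, "linear": [0, 4, -133], "roll": 0}, {"grip": -1, "linear": [0, 4, -133], "roll": 0}, {"grip": 0.2, "linear": [0, 4, -133], "roll": 0}, {"grip": 1, "linear": [0, 4, -133], "roll": 0}, {"grip": 1, "linear": [0, 4, -133], "roll": 0}, {"grip": 1, "linear": [0, 4, -133], "roll": 0}, {"grip": 1, "linear": [0, 4, -133], "roll": 0}, {"grip": 1, "linear": [0, 4, -133], "roll": 0}, {"grip": 1, "linear": [0, 4, -133], "roll": 0}, {"grip": 1, "linear": [0, 4, -129], "roll": 0}, {"grip": 1, "linear": [0, -3, -129], "roll": 0}, {"grip": 1, "linear": [0, -9, -129], "roll": 0}, {"grip": 1, "linear": [0, -9, -129], "roll": 0}, {"grip": 1, "linear": [0, -9, -133], "roll": 0}, {"grip": 1, "linear": [0, -9, -134], "roll": 0}, {"grip": 1, "linear": [0, -9, -134], "roll": 0}], newtons=40)

```text
clock: 28.8
tcp_pos: [0.4216, 0.1333, 0.0185]
orientation: [-179.9, 0.0, 89.1]
wrist_force: [-6.5, -4.9, 23.2]
finger_gap: 0.0164
```

>>> send_rows(moves=[{"grip": 0.4, "linear": [0, 0, 0], "roll": 0}, {"grip": 0, "linear": [0, 0, 0], "roll": 0}, {"grip": -1, "linear": [0, 0, 0], "roll": 0}, {"grip": -1, "linear": [0, 0, 0], "roll": 0}, {"grip": -1, "linear": [0, 0, 0], "roll": 0}, {"grip": -1, "linear": [0, 0, 0], "roll": 0}, {"grip": -1, "linear": [0, 0, 20], "roll": 0}, {"grip": -1, "linear": [0, 0, 60], "roll": 0}, {"grip": -1, "linear": [0, 0, 100], "roll": 0}, {"grip": -1, "linear": [0, 0, 134], "roll": 0}, {"grip": -1, "linear": [0, 0, 134], "roll": 0}, {"grip": -1, "linear": [0, 0, 134], "roll": 0}])

```text
clock: 30.0
tcp_pos: [0.4225, 0.1341, 0.152]
orientation: [179.9, -0.1, 89.1]
wrist_force: [-0.0, -0.0, -0.5]
finger_gap: 0.0856
```

Run:
```python
from h import *
np.set_printoptions(precision=4,suppress=True,linewidth=250)
f=np.load("f.npy");o=arm.get_obs();print(o["clock"],o["tcp_pos"],o["orientation"],o["finger_gap"])
w=arm.read_camera("wrist")[:,:,::-1];G=cv2.cvtColor(w,cv2.COLOR_BGR2GRAY).astype(int)
h=cv2.cvtColor(w,cv2.COLOR_BGR2HSV);y=(h[...,0]>18)&(h[...,0]<30)&(h[...,1]>120);y[:150]=0;y[260:]=0;y[:,:300]=0;y[:,345:]=0;ys,xs=np.where(y)
print("ring",unproj("wrist",[(xs.mean(),ys.mean())],[.045]))
c=int(round(xs.mean()));r=int(np.argmax(np.diff(G[0:60,c])));print("tip",c,r,unproj("wrist",[(c,r+.5)],[.039]))
for r in(40,80,180,230,290): print(r,G[r,290:350:2].tolist())
t=arm.read_camera("top")[:,:,::-1];show(redmask(t,(222,265,295,330)))
```

```text
30.0 [0.4225 0.1341 0.152 ] [179.8799  -0.0588  89.1433] 0.08561080314173639
ring [[0.4201 0.1588 0.045 ]]
tip 318 26 [[0.422  0.2697 0.039 ]]
40 [145, 144, 142, 144, 145, 145, 145, 133, 146, 197, 200, 201, 203, 203, 203, 204, 206, 206, 202, 158, 137, 144, 144, 143, 144, 144, 144, 144, 144, 144]
80 [95, 97, 95, 95, 96, 96, 97, 80, 94, 136, 143, 142, 142, 145, 145, 145, 144, 153, 192, 138, 138, 143, 142, 143, 142, 143, 145, 145, 144, 144]
180 [122, 118, 115, 114, 111, 108, 103, 96, 102, 115, 126, 133, 133, 140, 143, 140, 135, 129, 119, 104, 96, 103, 104, 110, 113, 116, 117, 120, 126, 129]
230 [119, 122, 121, 121, 122, 121, 122, 118, 79, 58, 65, 71, 73, 75, 75, 70, 68, 68, 62, 64, 113, 123, 121, 124, 123, 124, 124, 124, 125, 127]
290 [172, 166, 161, 158, 159, 159, 157, 155, 112, 86, 99, 112, 121, 122, 120, 118, 114, 107, 95, 107, 150, 156, 156, 158, 161, 162, 167, 188, 198, 202]
.........####.................
........####..................
.........#.###................
.........#####................
.........#.###................
.........##.##................
.........##.##................
.........###.#................
.........####.................
..........#.###...............
...........####........##.#.#.
..........##########..######..
........########.#.##.#.###.#.
.#######.#######.#.##.##..###.
############.##...###.##.#.##.
#######.###..##.#.#..####..#..
###..######..###.##.##.#####..
#########..###..###..##.###.#.
######...###.###..###.###...##
.########.#.###.#.####.#..####
####..######.######.########..
###.##.####.##########.#.##.##
##.###.##########.##.#######..
.#####.######.######..........
..#######.####................
..####........................
x0,y0 244 280
```

```bash
python3 -c "
from station import arm
print(arm.close_job())"
```

```text
the job is handed in; nothing more can be done
None
```

The job is handed in at about 30 s. The T-nut is in the chip tray, the jig block is at the stop, and the scraper is back in its V-blocks. `close_job` reports no verdict.

**How it was done**
- **Slope:** I gripped the scraper and pressed its tip against the end of the fence while raising the gripper. That turned it to about 39°, tip down.
- **T-nut:** The blade drove the nut out of the slot's open end.
- **Jig block:** I pressed the block onto the fence with the blade's side, then fed it from behind to the stop.
- **Return:** I levelled the scraper by lowering it into the V-blocks. It first settled about 12 mm too far along, so I regripped it and set it back.

**Last checks**
- **T-nut:** In the top picture it covers about x = 160 to 220 mm in the fixture frame (centre about 190 mm). It is clear of the slot and its outline matches a flat nut.
- **Jig block:** Its ends read about x = 29 and 118.5 mm. The seam to the fence was thin and even along its whole length. The force rose to 13 N as it met the stop.
- **Scraper:** The tip is within about 1 mm of where it started, straight in both V-blocks. The gripper is open and clear.

**Failed, unsure or disagreed**
- **Pictures:** I lost count and reached the limit of 12, so everything from the block's first contact onward was checked by pixel numbers only.
- **Nut after the first push:** The top view suggested a lean, so I pushed another 10 mm. Its flatness afterwards is judged from the outline only.
- **Fixture position:** My first fit was about 2 mm off sideways. I corrected it from the wrist camera before going into the slot.
- **Bystanders:** They were not measured again at the end. I planned no contact with them.

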